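# Make up a gem-weighing kit and a gem-testing kit

## Robot

A 6-joint arm with a two-finger parallel gripper is mounted at the origin on a cart in front of the work surface, level with it; the furniture and walls round the work are solid. World frame = base frame: x ahead of the robot, y to its left, z up, the work surface at z = 0. Lengths are in m, angles in rad, forces in N, time in s.
With the tool pointing down it reaches from about 0.375 to 0.9 m from the base axis. Payload 3.1 kg.
Tool frame: the origin (TCP) lies at the very end of the fingers, on their centre line; the grasp point (between the pads) lies 19 mm behind it; z points along the fingers, y is the line along which they close (so a half turn about z gives the same grasp; the last joint's range is limited). The gripper opens to 87 mm and grips with 3 to 60 N. Pads are 19 mm wide; open, the fingers measure 117 mm over their backs; the gripper's body (75 mm by 190 mm) begins 51 mm behind the grasp point.
Start: joints at [1.079, 0.527, 1.433, -0, 1.181, -0.178], TCP at [0.192, 0.595, 0.223] pointing down, gripper open.
Joint ranges: [-3.08, 3.08], [-0.75, 2.2], [0.22, 2.44], [-1.43, 4.57], [0, 2.65], [-2.85, 2.85]. Speed limits (rad/s): [2.79, 2.79, 3.14, 3.14, 3.14, 3.14].

## Interface

Orientations are given as a unit quaternion [x, y, z, w].
In Python, from rig import status, viewer, robot gives the robot as it stands.
- The arm moves only by the tool arm_command, never from a script. Its arguments are lists of equal length, an entry for each row: "delta_rot": the turn, a rotation vector about the tool's x, y, z in degrees, a list of three; "delta_pos": the shift along the tool's x, y, z in m, a list of three; "gripper": the closure, from -1 (fully open) to 1 (shut). In form: {"delta_rot": [[rx, ry, rz], ...], "delta_pos": [[dx, dy, dz], ...], "gripper": [gripper, ...]}. A call has 1 to 12 rows; each row is the pose to reach, as a shift and turn from the pose commanded when the call began, along the tool's axes at that moment; what a row does not reach only later rows make up. A row lasts 1/12 s, in which the tool goes at most 41.7 mm and 7.16 degrees, less where a joint would pass 70% of its speed; a pose out of reach is approached as far as the arm can. A call with a gripper value outside its range is refused whole. The fingers move at their own pace and stop on an object; "grip_force" is the grip in N (left out, the last holds). Time passes only in rows, so rows that repeat a pose let the fingers close. It gives the time, the measured TCP pose, the force, the opening and the grip force at its end, in the units of the state.
- status.get_obs(): the state, without advancing time (a new reading comes with each control period).
- viewer.camera(name): name is "scene" or "side" or "wrist"; returns a dict with "pixels" (480x640x3 uint8, blue, green, red), "fx", "fy", "cx", "cy" (pixels), "pose" (4x4, takes a point from camera to world coordinates); the wrist camera has in their place "mount" (4x4, takes a point from camera to tool coordinates, whose origin is the TCP and whose axes are the flange's). Camera axes: x right, y down, z forward; pixel columns grow to the right and rows downward; lengths in m; the calibration is good to about 2 mm. A picture is of the moment at which its call begins: read the wrist's pose just before it. There is no depth.
- robot.hand_in(): hands the job in; it is judged then, once.
The state is a dict: "time": time; "q": joint angles; "joint_velocities": joint speeds; "joint_torque": joint torques, N m; "position": TCP position; "tool_rot": TCP orientation; "ft_force": force on the tool from outside, world axes, zero at the start; "moment": the same for the moment, N m; "grip_width": finger opening in m; "grip_force": force on a finger pad.
Only numpy, scipy, OpenCV 4.12 (cv2) and the standard library are available. Lean on these libraries where they do the work, as an engineer would, in place of code of your own. Each camera call takes 0.05 s, during which the arm holds its last target. There are 200 camera calls.

## Task

Make up the two kit trays from the stock on the bench. Into the tray with the two round pockets go the round jar, in the wide shallow pocket, and the two tapered weighing cups, nested one inside the other in the narrower deep pocket; into the tray with the long slot go the pen lamp, lying in the slot, and the vial, upright in the round hole. The pot with the turned-in lip does not nest with the cups: leave it where it stands.

Things in the scene. Friction and masses are not known exactly. Their poses are not given: they have to be found in the camera images.
- kit_weighing: Dark moulded tray block with two round pockets, fixed, 76 (x) by 190 (y) by 22 mm high, no rim but a 4 mm flange at the foot. Origin: centre of the underside, z up. Deep pocket for the cups at x 0, y -43 mm: 47 mm across, floor 6 mm above the bench (16 deep; the first cup stands on it, 20 mm proud). Shallow pocket for the jar at x 0, y +45 mm: 56 mm across, floor 11 mm above the bench (11 deep).
- kit_testing: Dark moulded tray block, fixed, 76 (x) by 190 (y) by 22 mm high, no rim but a 4 mm flange at the foot. Origin: centre of the underside, z up. Lamp slot along y, centre x 0, y -23 mm: 22 by 128 mm, floor 14 mm above the bench (8 deep); a finger channel 44 mm wide, as deep, crosses it at its middle, open at both sides of the tray. Round vial hole at x 0, y +72 mm: 29 mm across, floor 6 mm above the bench.
- cup_a_mid (a point): One of two identical open aluminium weighing cups, upright, 36 mm high: foot 30 mm across, widening to 48 at 26 mm height; above that a straight collar 56 mm across, 10 mm high, to grip (mouth 52 mm, wall 2). Nested in its twin, the step under its collar rests on the twin's rim, 10 mm higher. Point: on the axis, half-way up (18 mm above the underside), z up.
- cup_b_mid (a point): The other of two identical open aluminium weighing cups, upright, 36 mm high: foot 30 mm across, widening to 48 at 26 mm height; above that a straight collar 56 mm across, 10 mm high, to grip (mouth 52 mm, wall 2). Nested in its twin, the step under its collar rests on the twin's rim, 10 mm higher. Point: on the axis, half-way up (18 mm above the underside), z up.
- pot_mid (a point): Aluminium pot with straight upright sides, 56 mm across and 34 mm high, and a broad flat lip turned in round a mouth only 28 mm wide. Not wanted in either kit. Point: on its axis, half-way up (17 mm above its underside).
- jar_mid (a point): Low round gem jar, 24 mm high, standing upright; its lid, the upper 9 mm, is 50 mm across, the body below 47 mm. Point: on its axis, half-way up (12 mm above its underside).
- vial_mid (a point): Small clear vial with a few stone chips inside and a pale cap, standing upright, 46 mm high; barrel 21 mm across up to 34 mm height, cap 23 mm across above. Point: on its axis, half-way up (23 mm above its underside).
- lamp_mid (a point): Slim black pen lamp lying on its side, 120 mm long (its y axis), round, 16 mm across at one end and tapering to 12 at the other, so that it can roll. Point: its middle, on its axis, about 7 mm above what it lies on. Either end may point either way in the slot.
Things that resemble listed ones, but are neither listed nor needed, are in the scene too. Leave any yellow look-alike of the part that bears lamp_mid alone.

How it is judged:
At the end, for the whole second after the job is handed in: Cups nested upright in the deep pocket, one on its floor, the other 10 mm higher; jar upright in the shallow pocket; lamp in the slot along it (0.12 rad); vial upright in its hole. Centres within 8 mm along each tray axis, heights 3 mm (lamp 4), tilt 0.15 rad. Pot within 15 mm of its start (((x of cup_a_mid in the frame of kit_weighing between -0.008 and 0.008 m and y of cup_a_mid in the frame of kit_weighing between -0.051 and -0.035 m and z of cup_a_mid in the frame of kit_weighing between 0.021 and 0.027 m and angle between each of cup_a_mid, cup_b_mid's own z axis and vertical below 0.15 rad and x of cup_b_mid in the frame of kit_weighing between -0.008 and 0.008 m and y of cup_b_mid in the frame of kit_weighing between -0.051 and -0.035 m and z of cup_b_mid in the frame of kit_weighing between 0.031 and 0.037 m) or (x of cup_b_mid in the frame of kit_weighing between -0.008 and 0.008 m and y of cup_b_mid in the frame of kit_weighing between -0.051 and -0.035 m and z of cup_b_mid in the frame of kit_weighing between 0.021 and 0.027 m and angle between each of cup_b_mid, cup_a_mid's own z axis and vertical below 0.15 rad and x of cup_a_mid in the frame of kit_weighing between -0.008 and 0.008 m and y of cup_a_mid in the frame of kit_weighing between -0.051 and -0.035 m and z of cup_a_mid in the frame of kit_weighing between 0.031 and 0.037 m)) and x of jar_mid in the frame of kit_weighing between -0.008 and 0.008 m and y of jar_mid in the frame of kit_weighing between 0.037 and 0.053 m and z of jar_mid in the frame of kit_weighing between 0.02 and 0.026 m and angle between each of jar_mid, vial_mid's own z axis and vertical below 0.15 rad and x of vial_mid in the frame of kit_testing between -0.008 and 0.008 m and y of vial_mid in the frame of kit_testing between 0.064 and 0.08 m and z of vial_mid in the frame of kit_testing between 0.026 and 0.032 m and x of lamp_mid in the frame of kit_testing between -0.008 and 0.008 m and y of lamp_mid in the frame of kit_testing between -0.031 and -0.015 m and z of lamp_mid in the frame of kit_testing between 0.017 and 0.025 m and angle between the y axis of lamp_mid and the y axis of kit_testing, either way round below 0.12 rad and distance of pot_mid from where it was at the start of the episode below 0.015 m); the robot touches nothing.
It fails at once if the lipped pot is moved from its place by more than 30 mm (distance of pot_mid from where it was at the start of the episode above 0.03 m).
It also fails if it takes over 120 s, if anything falls off the work surface, if the arm or the gripper's body presses on something with over 40 N, if the wrist force passes 120 N, or if a joint passes its speed limit or range.

## Working session

There is one attempt and no reset: what is moved stays moved. The work goes in short steps, Python scripts to look and compute and a tool call to move; the robot and the scene stay as the last step left them, time stands still between calls to the robot, and variables do not carry over. Pictures are saved under pics/ and viewed, at most 14 in all, crops included, and the job is handed in when it is done.

Besides the shell and the picture viewer there is one more tool, called after "Call:" as name(argument=value, ...), one argument or row to a line, values as JSON. arm_command: Moves the arm, as the interface text tells. Its arguments: {"type":"object","properties":{"delta_rot":{"type":"array","items":{"type":"array","items":{"type":"number"}}},"delta_pos":{"type":"array","items":{"type":"array","items":{"type":"number"}}},"gripper":{"type":"array","items":{"type":"number"}},"grip_force":{"type":"number"}},"required":["delta_rot","delta_pos","gripper"]}

```bash
ls; mkdir -p pics
cat > h.py <<'E'
import numpy as np, cv2
from scipy.spatial.transform import Rotation as R
from rig import status, viewer, robot
def cam(n, save=None):
    o=status.get_obs(); c=viewer.camera(n); c=dict(c)
    if n=="wrist":
        T=np.eye(4); T[:3,:3]=R.from_quat(o["tool_rot"]).as_matrix(); T[:3,3]=o["position"]
        c["pose"]=T@np.array(c["mount"])
    if save: cv2.imwrite("pics/"+save,np.array(c["pixels"]))
    return c
def world(c,u,v,z):
    P=np.array(c["pose"]); d=P[:3,:3]@np.array([(u-c["cx"])/c["fx"],(v-c["cy"])/c["fy"],1]); o=P[:3,3]
    return o+d*(z-o[2])/d[2]
def proj(c,p):
    P=np.linalg.inv(c["pose"]); q=P[:3,:3]@np.array(p)+P[:3,3]
    return c["fx"]*q[0]/q[2]+c["cx"], c["fy"]*q[1]/q[2]+c["cy"]
E
python3 - <<'E'
from h import *
o=status.get_obs(); print(o)
for n in("scene","side"):
    c=cam(n,n+"0.png"); print(n,c["fx"],c["cx"],c["cy"],np.round(c["pose"],3).tolist())
c=cam("wrist","wrist0.png"); print(np.round(c["mount"],4).tolist(),c["fx"])
E
```

```text
pics
{'time': 0.0, 'q': array([ 1.07953412e+00,  5.28445538e-01,  1.43392957e+00,  1.52819354e-05,
        1.18140172e+00, -1.78504055e-01]), 'joint_velocities': array([-0.00086363, -0.00088167,  0.00048065,  0.0005985 ,  0.00104814,
        0.00028435]), 'joint_torque': array([ 1.09566132e-03, -4.40036523e+01, -1.76598090e+01,  6.34386786e-02,
        5.81715989e-02, -1.58438556e-04]), 'position': array([0.19191392, 0.5940192 , 0.22157565]), 'tool_rot': array([ 1.55745276e-01,  9.87796647e-01, -1.02909928e-03, -3.65597736e-04]), 'ft_force': array([-0.35138866, -0.52865155, -0.09079508]), 'moment': array([ 0.01957259, -0.0167214 , -0.00303059]), 'grip_force': 0.0, 'grip_width': 0.08689449256780526}
scene 436.7484592178668 320.53125551120183 236.57644229280237 [[0.533, -0.662, 0.526, 0.138], [-0.846, -0.408, 0.344, -0.325], [-0.013, -0.628, -0.778, 0.763], [0.0, 0.0, 0.0, 1.0]]
side 482.93629177067214 326.11159703098997 231.3419530718615 [[0.94, -0.215, 0.266, 0.324], [-0.341, -0.536, 0.772, -0.931], [-0.024, -0.816, -0.577, 0.757], [0.0, 0.0, 0.0, 1.0]]
[[-0.0, -0.9593, -0.2824, 0.0779], [1.0, -0.0001, 0.0, 0.0006], [-0.0001, -0.2824, 0.9593, -0.1615], [0.0, 0.0, 0.0, 1.0]] 342.0684806783156
```

View pics/scene0.png

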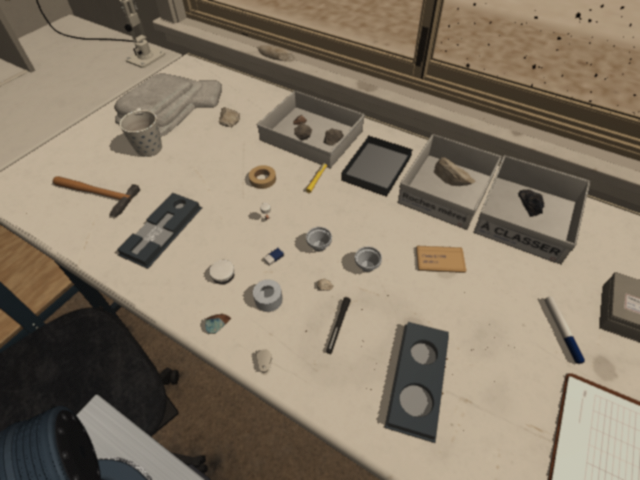

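View pics/side0.png

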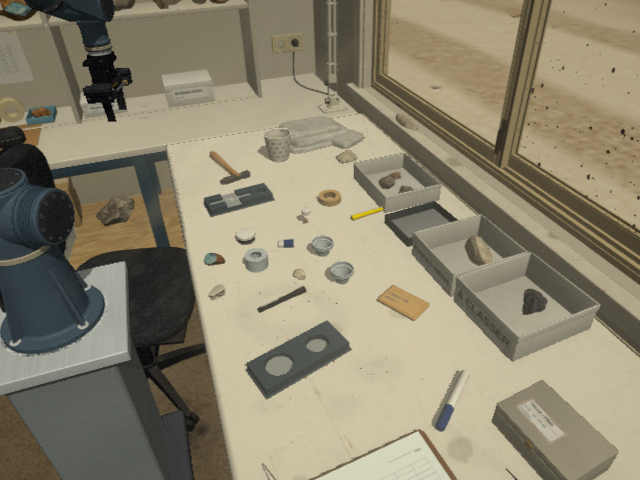

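The scene view shows:
- The weighing tray is at (418,380), with its wide pocket at (416,400) and narrow pocket at (424,352). The testing tray is at (160,229), with the vial hole at (180,205).
- The cups are at (318,238) and (367,258), the lipped pot at (266,294), the jar at (222,271), the vial at (265,211) and the black lamp at (338,325).
- The look-alikes are a yellow pen (317,178), a blue/white pen (564,330), an eraser (273,256), a tape ring (262,176) and a spotted mug.

Next I'll get rough positions from both cameras and confirm in an enlarged crop.

Run:
```python
from h import *
S=cam("scene");D=cam("side")
pts={"cup1":((318,233),(321,241),.036),"cup2":((368,254),(342,268),.036),"pot":((266,289),(257,255),.034),"jar":((221,269),(245,235),.024),"vialcap":((265,207),(305,210),.046),
"lampA":((346,300),(304,290),.007),"lampB":((329,350),(260,308),.007),"wide":((416,400),(279,365),.022),"narrow":((424,352),(317,345),.022),
"Wc1":((408,323),(332,324),.022),"Wc2":((448,330),(350,346),.022),"Wc3":((435,437),(266,391),.022),"Wc4":((390,426),(249,364),.022),"hole":((180,205),(257,190),.022),
"T1":((175,194),(266,184),.022),"T2":((201,205),(272,197),.022),"T3":((148,263),(207,212),.022),"T4":((120,249),(205,200),.022)}
for k,(a,b,z) in pts.items(): print(k,world(S,*a,z)[:2].round(3),world(D,*b,z)[:2].round(3))
im=S["pixels"]; cr=lambda x,y,w,h:cv2.resize(im[y:y+h,x:x+w],(400,300),interpolation=cv2.INTER_CUBIC)
cv2.imwrite("pics/crop1.png",np.vstack([np.hstack([cr(180,185,200,150),cr(110,170,140,105)]),np.hstack([cr(340,310,160,120),cr(290,280,100,75)])]))
```

```text
cup1 [0.635 0.006] [ 0.63  -0.001]
cup2 [ 0.642 -0.113] [ 0.64 -0.12]
pot [0.463 0.017] [0.466 0.005]
jar [0.458 0.13 ] [0.459 0.113]
vialcap [0.63  0.142] [0.633 0.136]
lampA [ 0.539 -0.121] [ 0.543 -0.129]
lampB [ 0.431 -0.148] [ 0.434 -0.149]
wide [ 0.426 -0.321] [ 0.429 -0.328]
narrow [ 0.512 -0.298] [ 0.513 -0.308]
Wc1 [ 0.549 -0.249] [ 0.56  -0.265]
Wc2 [ 0.575 -0.318] [ 0.573 -0.333]
Wc3 [ 0.389 -0.371] [ 0.392 -0.376]
Wc4 [ 0.366 -0.303] [ 0.376 -0.305]
hole [0.547 0.331] [0.543 0.333]
T1 [0.568 0.366] [0.577 0.359]
T2 [0.573 0.289] [0.574 0.276]
T3 [0.39  0.271] [0.382 0.267]
T4 [0.384 0.35 ] [0.387 0.335]
```

View pics/crop1.png

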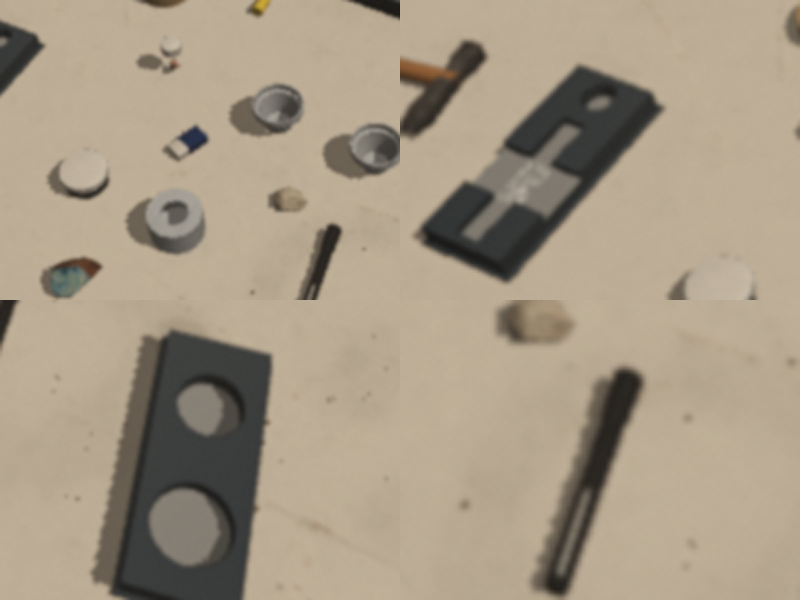

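The crop confirms the identities: two open tapered cups, the pot with the turned-in lip, the pale-lidded jar, the small capped vial and the black lamp. The tray's wide pocket is nearest the robot and the narrow one is farther away. I'll go to a wrist view over the left half and square the tool up.

Call:
arm_command(
  delta_rot=[
    [0, 0, -6],
    [0, 0, -12],
    [0, 0, -18],
    [0, 0, -18],
    [0, 0, -18],
    [0, 0, -18],
    [0, 0, -18],
    [0, 0, -18],
    [0, 0, -18],
    [0, 0, -18],
    [0, 0, -18],
    [0, 0, -18],
  ],
  delta_pos=[
    [-0.034, -0.023, 0],
    [-0.069, -0.047, 0],
    [-0.103, -0.07, 0],
    [-0.138, -0.093, 0],
    [-0.172, -0.117, 0],
    [-0.207, -0.14, 0],
    [-0.241, -0.163, 0],
    [-0.276, -0.187, 0],
    [-0.31, -0.21, 0],
    [-0.345, -0.233, 0],
    [-0.38, -0.257, 0],
    [-0.414, -0.28, 0],
  ],
  gripper=[-1, -1, -1, -1, -1, -1, -1, -1, -1, -1, -1, -1],
)

```text
time: 1.25
position: [0.5006, 0.1994, 0.2226]
tool_rot: [-0.001, 1.0, 0.0, 0.0]
ft_force: [-0.1, 1.0, -0.1]
grip_width: 0.087
grip_force: 0.0
```

Run:
```python
from h import *
import pickle
c=cam("wrist","w1.png"); o=status.get_obs(); print(o["position"],o["tool_rot"],o["time"],o["joint_velocities"].round(3)); pickle.dump(c,open("w1.pkl","wb"))
```

```text
[0.50735167 0.19346671 0.22297737] [ 0.00150749  0.99998922 -0.00226413  0.00376244] 1.3 [ 0.079 -0.009  0.002  0.054 -0.018  0.159]
```

Call:
arm_command(
  delta_rot=[
    [0, 0, 0],
    [0, 0, 0],
    [0, 0, 0],
    [0, 0, 0],
    [0, 0, 0],
    [0, 0, 0],
    [0, 0, 0],
    [0, 0, 0],
    [0, 0, 0],
    [0, 0, 0],
    [0, 0, 0],
  ],
  delta_pos=[
    [0, -0.038, 0],
    [0, -0.076, 0],
    [0, -0.114, 0],
    [0, -0.152, 0],
    [0, -0.19, 0],
    [0, -0.228, 0],
    [0, -0.266, 0],
    [0, -0.304, 0],
    [0, -0.342, 0],
    [0, -0.38, 0],
    [0, -0.38, 0],
  ],
  gripper=[-1, -1, -1, -1, -1, -1, -1, -1, -1, -1, -1],
)

```text
time: 2.22
position: [0.5016, -0.186, 0.2229]
tool_rot: [0.002, 1.0, -0.003, 0.002]
ft_force: [-0.4, 0.0, 0.1]
grip_width: 0.0869
grip_force: 0.0
```

Run:
```python
from h import *
import pickle
c=cam("wrist","w2.png"); o=status.get_obs(); print(o["position"],o["tool_rot"],o["time"],o["joint_velocities"].round(3)); pickle.dump(c,open("w2.pkl","wb"))
```

```text
[ 0.50075384 -0.1824106   0.22263456] [ 2.02513571e-03  9.99997425e-01 -7.17378513e-04  7.30626582e-04] 2.2667 [ 0.063 -0.017  0.056  0.033  0.028  0.016]
```

View pics/w1.png

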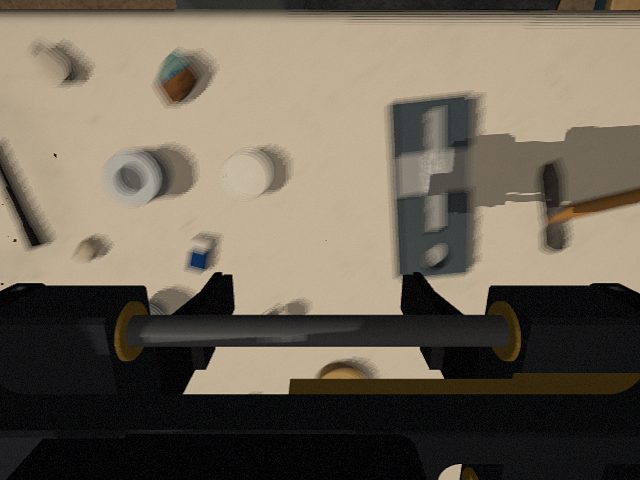

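View pics/w2.png

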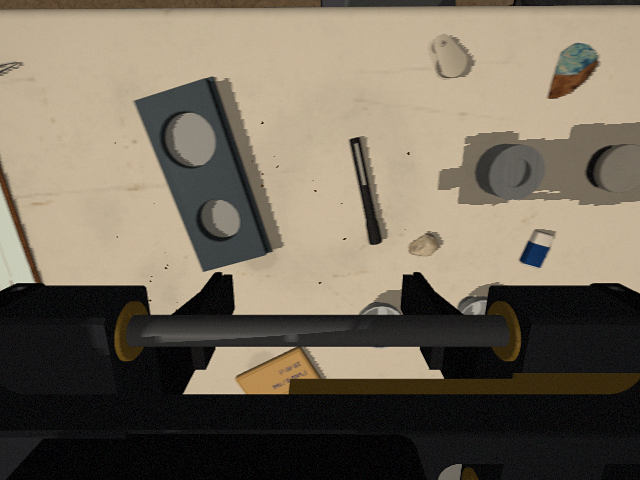

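w1 is blurred by motion. It shows the testing tray at (433,185) with its vial hole at (437,256), the jar (248,174) and the pot (135,177). w2 is sharp: weighing tray with its wide pocket at (189,138) and narrow at (219,218), lamp from (356,142) to (374,240), pot (509,171). The cups are hidden by the gripper, so I'll take one settled view from farther out.

Call:
arm_command(
  delta_rot=[
    [0, 0, 0],
    [0, 0, 0],
    [0, 0, 0],
    [0, 0, 0],
    [0, 0, 0],
    [0, 0, 0],
    [0, 0, 0],
    [0, 0, 0],
    [0, 0, 0],
    [0, 0, 0],
    [0, 0, 0],
    [0, 0, 0],
  ],
  delta_pos=[
    [-0.028, 0.032, 0],
    [-0.056, 0.064, 0],
    [-0.083, 0.096, 0],
    [-0.111, 0.128, 0],
    [-0.139, 0.16, 0],
    [-0.167, 0.192, 0],
    [-0.194, 0.224, 0],
    [-0.222, 0.256, 0],
    [-0.25, 0.288, 0],
    [-0.25, 0.288, 0],
    [-0.25, 0.288, 0],
    [-0.25, 0.288, 0],
  ],
  gripper=[-1, -1, -1, -1, -1, -1, -1, -1, -1, -1, -1, -1],
)

```text
time: 3.27
position: [0.7484, 0.111, 0.2216]
tool_rot: [-0.002, 1.0, -0.0, -0.001]
ft_force: [-0.2, -0.7, -0.2]
grip_width: 0.0868
grip_force: 0.0
```

Run:
```python
from h import *
import pickle
c=cam("wrist","w3.png"); o=status.get_obs(); print(o["position"],o["tool_rot"],o["time"],o["joint_velocities"].round(3)); pickle.dump(c,open("w3.pkl","wb"))
```

```text
[0.74831511 0.10977985 0.22198526] [-9.73405030e-04  9.99998720e-01 -2.97255617e-04 -1.23434963e-03] 3.3167 [-0.027 -0.012  0.007  0.003 -0.002  0.   ]
```

View pics/w3.png

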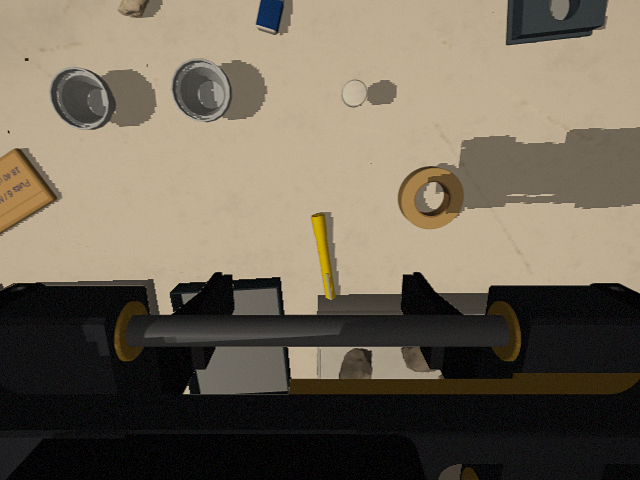

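w3 shows cup 1 rim at (201,90), cup 2 rim at (83,98), vial cap at (354,93), and the testing tray's hole end at the top right. I'll compute the poses.

```bash
cat >> h.py <<'E'
from scipy.optimize import least_squares
def circ(c,x,y,r,z,t=np.linspace(0,2*np.pi,60)):
    return np.array([proj(c,(x+r*np.cos(a),y+r*np.sin(a),z)) for a in t])
def poly_mask(pts):
    m=np.zeros((480*4,640*4),np.uint8); cv2.fillPoly(m,[np.round(np.array(pts)*4).astype(int)],1); return m
def floor_centroid(c,x,y,r,zt,zf):
    m=poly_mask(circ(c,x,y,r,zt))&poly_mask(circ(c,x,y,r,zf)); M=cv2.moments(m,True); return np.array([M["m10"],M["m01"]])/M["m00"]/4, M["m00"]/16
E
python3 - <<'E'
from h import *
import pickle
w2=pickle.load(open("w2.pkl","rb"));w3=pickle.load(open("w3.pkl","rb"));w1=pickle.load(open("w1.pkl","rb"))
for n,u,v,z in(("cup1",201.5,90.5,.036),("cup2",83,98.5,.036),("vial",354,93.5,.046)): print(n,world(w3,u,v,z).round(4))
print("pot w2",world(w2,509,171,.034).round(4),"jar w1",world(w1,248,174,.024).round(4))
g=cv2.cvtColor(w2["pixels"],cv2.COLOR_BGR2GRAY)
# pockets: bright blobs
roi=np.zeros_like(g); roi[90:260,140:260]=g[90:260,140:260]
dark=(g<95).astype(np.uint8)
cs,h=cv2.findContours(dark,cv2.RETR_CCOMP,cv2.CHAIN_APPROX_NONE)
obs=[]
for k,ct in enumerate(cs):
    x,y,w,hh=cv2.boundingRect(ct); a=cv2.contourArea(ct)
    if 300<a and 130<x<400 and y<275 and y+hh<280: print("blob",k,(x,y,w,hh),a,h[0][k][3],cv2.minAreaRect(ct))
# lamp
m=np.zeros_like(g); m[130:255,340:385]=(g[130:255,340:385]<70)
E
```

```text
cup1 [0.6297 0.0024 0.036 ]
cup2 [ 0.6371 -0.1104  0.036 ]
vial [0.633  0.1449 0.046 ]
pot w2 [0.4593 0.0072 0.034 ] jar w1 [0.4611 0.128  0.024 ]
blob 136 (350, 137, 33, 108) 1159.0 -1 ((365.6922912597656, 190.4615478515625), (108.6483383178711, 13.728129386901855), 78.69007110595703)
blob 140 (135, 77, 138, 194) 14197.0 -1 ((204.005859375, 175.9781494140625), (187.4889678955078, 83.41068267822266), 71.33768463134766)
blob 141 (211, 199, 30, 38) 795.5 140 ((225.5, 217.5), (29.0, 37.0), 0.0)
blob 142 (171, 112, 46, 55) 1826.0 140 ((193.50001525878906, 138.50003051757812), (52.32590103149414, 45.25482940673828), 45.0)
```

Run:
```python
from h import *
import pickle
w2=pickle.load(open("w2.pkl","rb"))
p=w2["pixels"].astype(int); g=(p[...,0]-p[...,2])
dark=((g>4)).astype(np.uint8)
cs,h=cv2.findContours(dark,cv2.RETR_CCOMP,cv2.CHAIN_APPROX_NONE)
for k,ct in enumerate(cs):
    x,y,w,hh=cv2.boundingRect(ct); a=cv2.contourArea(ct)
    if 300<a and 100<x<300 and y<275 and y+hh<290: M=cv2.moments(ct); print((x,y,w,hh),a,h[0][k][3],M["m10"]/a,M["m01"]/a)
for n,(u,v) in {"corn1":(136,101),"corn2":(211,78),"corn3":(266,254),"corn4":(204,271)}.items(): print(n,world(w2,u,v,.022).round(4))
for nm,(u,v),r,zf in(("wide",(193,139),.028,.011),("narrow",(222,218),.0235,.006)):
    x,y,_=world(w2,u,v,.015); print(nm,x,y,floor_centroid(w2,x,y,r,.022,zf))
im=w2["pixels"][65:285,120:280]
im2=w2["pixels"][125:255,335:400]
cv2.imwrite("pics/crop2.png",np.hstack([cv2.resize(im,(436,600),interpolation=cv2.INTER_CUBIC),cv2.resize(im2,(300,600),interpolation=cv2.INTER_CUBIC)]))
```

```text
(136, 79, 131, 192) 12669.0 -1 202.5167337595706 173.92158023521984
(194, 196, 48, 48) 1603.0 6656 217.94946974422956 219.5601996257018
(157, 108, 63, 62) 2667.5 6656 187.99850046860357 139.34245548266168
corn1 [ 0.3906 -0.3654  0.022 ]
corn2 [ 0.3701 -0.289   0.022 ]
corn3 [ 0.5515 -0.244   0.022 ]
corn4 [ 0.5719 -0.3158  0.022 ]
wide 0.4271379798427518 -0.315188371839167 (array([192.91730201, 138.42572157]), 2180.5625)
narrow 0.5115721016246213 -0.2920666647730361 (array([222.56447847, 217.18273877]), 1151.0625)
```

View pics/crop2.png

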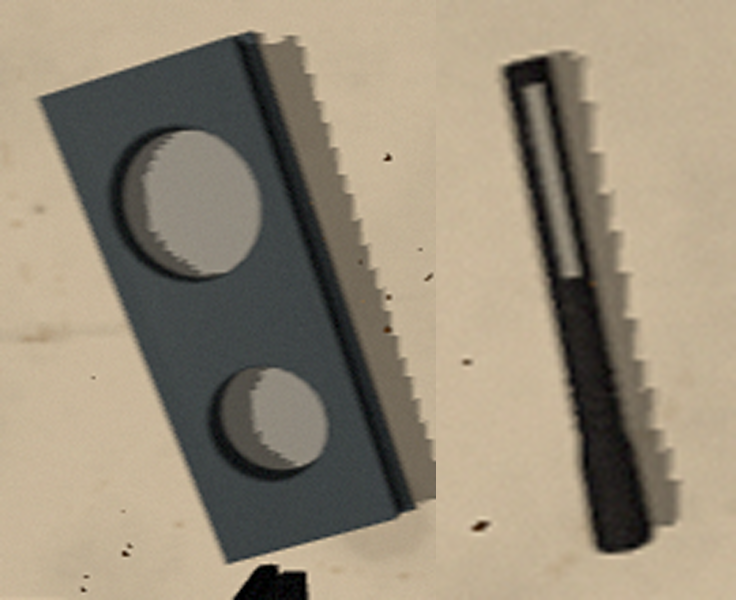

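Run:
```python
from h import *
import pickle
w2=pickle.load(open("w2.pkl","rb")); W=lambda u,v,z:world(w2,u,v,z)[:2]
a=W(188.8,139.5,.022);b=W(219.1,220.2,.022); d=a-b; print("wide",a,"narrow",b,np.linalg.norm(d),np.degrees(np.arctan2(d[1],d[0]))%180)
C=[W(u,v,.022) for u,v in((134.3,100.6),(207,77.8),(266,254.4),(203.7,271.6))]
print(np.array(C).round(4).tolist(),np.mean(C,0),[np.linalg.norm(C[i]-C[(i+1)%4]).round(4) for i in range(4)])
for i,j in((0,3),(1,2)): e=C[j]-C[i]; print(np.degrees(np.arctan2(e[1],e[0])))
l=[W(354.5,139.1,.008),W(375.3,244.2,.008)]; e=l[1]-l[0]; print("lamp",l,np.mean(l,0),np.linalg.norm(e),np.degrees(np.arctan2(e[1],e[0])))
```

```text
wide [ 0.42753807 -0.31704986] narrow [ 0.51235362 -0.29339429] 0.08805261159044266 15.584106159599372
[[0.3903, -0.367], [0.3699, -0.2929], [0.552, -0.244], [0.5727, -0.3162]] [ 0.4712182 -0.3050337] [np.float64(0.0769), np.float64(0.1885), np.float64(0.0751), np.float64(0.1893)]
15.553751804079333
15.010486637823348
lamp [array([ 0.42805272, -0.14663395]), array([ 0.54483503, -0.11952112])] [ 0.48644388 -0.13307754] 0.11988834519965612 13.070551029939894
```

Distances check out: pockets are 88.05 mm apart and the lamp is 119.9 mm long, both matching the spec. First grasp is the vial.

Call:
arm_command(
  delta_rot=[
    [0, 0, 0],
    [0, 0, 0],
    [0, 0, 0],
    [0, 0, 0],
    [0, 0, 0],
    [0, 0, 0],
    [0, 0, 0],
    [0, 0, 0],
    [0, 0, 0],
    [0, 0, 0],
    [0, 0, 0],
    [0, 0, 0],
  ],
  delta_pos=[
    [0.039, 0.012, 0],
    [0.078, 0.024, 0],
    [0.117, 0.036, 0.03],
    [0.117, 0.036, 0.07],
    [0.117, 0.036, 0.11],
    [0.117, 0.036, 0.15],
    [0.117, 0.036, 0.18],
    [0.117, 0.036, 0.197],
    [0.117, 0.036, 0.197],
    [0.117, 0.036, 0.197],
    [0.117, 0.036, 0.197],
    [0.117, 0.036, 0.197],
  ],
  gripper=[-1, -1, -1, -1, -1, -1, -1, -1, -1, 1, 1, 1],
  grip_force=12,
)

```text
time: 4.32
position: [0.6343, 0.145, 0.028]
tool_rot: [-0.0, 1.0, 0.0, 0.002]
ft_force: [1.0, -0.2, 0.8]
grip_width: 0.0745
grip_force: 0.0
```

Call:
arm_command(
  delta_rot=[
    [0, 0, 0],
    [0, 0, 0],
    [0, 0, 0],
    [0, 0, 0],
    [0, 0, 0],
    [0, 0, 0],
  ],
  delta_pos=[
    [0, 0, 0],
    [0, 0, 0],
    [0, 0, 0],
    [0, 0, 0],
    [0, 0, 0],
    [0, 0, 0],
  ],
  gripper=[1, 1, 1, 1, 1, 1],
)

```text
time: 4.82
position: [0.6328, 0.1455, 0.0256]
tool_rot: [-0.001, 1.0, 0.0, -0.0]
ft_force: [0.4, 0.4, -0.4]
grip_width: 0.0351
grip_force: 0.0
```

Call:
arm_command(
  delta_rot=[
    [0, 0, 0],
    [0, 0, 0],
    [0, 0, 0],
    [0, 0, 0],
    [0, 0, 0],
    [0, 0, 0],
    [0, 0, 0],
    [0, 0, 0],
    [0, 0, 0],
    [0, 0, 0],
    [0, 0, 0],
    [0, 0, 0],
  ],
  delta_pos=[
    [0, 0, 0],
    [0, 0, 0],
    [0, 0, 0],
    [0, 0, 0],
    [0, 0, -0.035],
    [0, 0, -0.07],
    [0, 0.02, -0.105],
    [0.013, 0.05, -0.14],
    [0.026, 0.075, -0.17],
    [0.04, 0.1, -0.194],
    [0.053, 0.125, -0.194],
    [0.053, 0.125, -0.194],
  ],
  gripper=[1, 1, 1, 1, 1, 1, 1, 1, 1, 1, 1, 1],
)

```text
time: 5.82
position: [0.5775, 0.2755, 0.2224]
tool_rot: [-0.003, 1.0, 0.002, 0.001]
ft_force: [-0.1, -0.2, -0.9]
grip_width: 0.0226
grip_force: 12.0
```

Call:
arm_command(
  delta_rot=[
    [0, 0, 0],
    [0, 0, 0],
    [0, 0, 0],
    [0, 0, 0],
  ],
  delta_pos=[
    [0, 0, 0],
    [0, 0, 0],
    [0, 0, 0],
    [0, 0, 0],
  ],
  gripper=[1, 1, 1, 1],
)

```text
time: 6.15
position: [0.5799, 0.269, 0.2185]
tool_rot: [0.0, 1.0, -0.0, -0.001]
ft_force: [0.7, -0.0, -1.0]
grip_width: 0.0231
grip_force: 12.0
```

Run:
```python
from h import *
import pickle
c=cam("wrist","w4.png"); o=status.get_obs(); print(o["position"],o["time"],o["joint_velocities"].round(3)); pickle.dump(c,open("w4.pkl","wb"))
```

```text
[0.57997812 0.26910811 0.21861662] 6.2 [ 0.003 -0.003  0.     0.002  0.003  0.003]
```

View pics/w4.png

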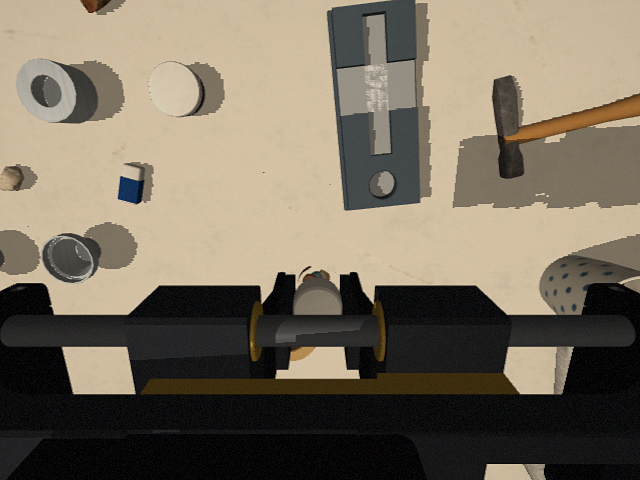

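w4 shows the vial held between the fingers (0.0231 m opening) and the testing tray at (375,105), with the hole at (383,184). The jar lid is at (176,89) and the pot at (47,90). I'll enlarge the tray.

Run:
```python
from h import *
im=cv2.imread("pics/w4.png")
cv2.imwrite("pics/crop3.png",np.hstack([cv2.resize(im[0:220,320:430],(300,600),interpolation=cv2.INTER_CUBIC),cv2.resize(im[150:220,340:430],(500,389),interpolation=cv2.INTER_CUBIC,).__class__(cv2.copyMakeBorder(cv2.resize(im[150:220,340:430],(500,389),interpolation=cv2.INTER_CUBIC),0,211,0,0,cv2.BORDER_CONSTANT)) if False else cv2.copyMakeBorder(cv2.resize(im[150:220,340:430],(500,389),interpolation=cv2.INTER_CUBIC),0,211,0,0,cv2.BORDER_CONSTANT)]))
```

```text
(no output)
```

View pics/crop3.png

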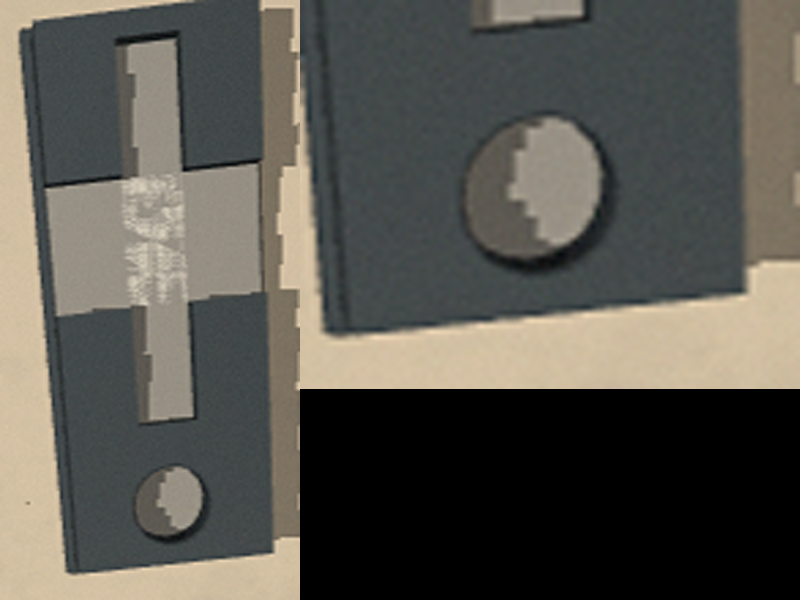

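Run:
```python
from h import *
import pickle
c=pickle.load(open("w4.pkl","rb")); W=lambda u,v,z:world(c,u,v,z)[:2]
h=W(382.8,184.6,.022);a=W(373.9,13.2,.022);b=W(381.6,154.4,.022);m=(a+b)/2;d=h-a
print("hole",h,"slot mid",m,np.linalg.norm(a-b),np.linalg.norm(h-m),np.degrees(np.arctan2(d[1],d[0])))
print("jar",W(176,89,.024),"pot",W(47,90,.034))
T=[W(320+u/2.727,v/2.727,.022) for u,v in((33,18),(260,0),(273,551),(76,572))]
print(np.array(T).round(4).tolist())
g=world(c,319,297,.217-.026+.046); print("vial cap approx",g)
```

```text
hole [0.55080849 0.3381074 ] slot mid [0.45715951 0.32841434] 0.12662705704779484 0.09414928678197286 6.0228178883579355
jar [0.45858143 0.1335866 ] pot [0.4606174  0.01633901]
[[0.3889, 0.2832], [0.3838, 0.3587], [0.5693, 0.3786], [0.5776, 0.3023]]
vial cap approx [0.57335123 0.27058291 0.237     ]
```

Call:
arm_command(
  delta_rot=[
    [0, 0, 0],
    [0, 0, 0],
    [0, 0, 0],
    [0, 0, 0],
    [0, 0, 0],
    [0, 0, 0],
    [0, 0, 0],
    [0, 0, 0],
    [0, 0, 0],
    [0, 0, 0],
    [0, 0, 0],
    [0, 0, 0],
  ],
  delta_pos=[
    [0.015, 0.034, 0],
    [0.029, 0.068, 0.02],
    [0.029, 0.068, 0.06],
    [0.029, 0.068, 0.1],
    [0.029, 0.068, 0.13],
    [0.029, 0.068, 0.14],
    [0.029, 0.068, 0.14],
    [0.029, 0.068, 0.15],
    [0.029, 0.068, 0.16],
    [0.029, 0.068, 0.17],
    [0.029, 0.068, 0.18],
    [0.029, 0.068, 0.186],
  ],
  gripper=[1, 1, 1, 1, 1, 1, 1, 1, 1, 1, 1, 1],
)

```text
time: 7.2
position: [0.5504, 0.3382, 0.0328]
tool_rot: [-0.001, 1.0, -0.0, -0.0]
ft_force: [-0.3, 0.0, -0.2]
grip_width: 0.0231
grip_force: 12.0
```

Run:
```python
from h import *
o=status.get_obs(); print(o["position"],o["ft_force"],o["moment"],o["grip_width"],o["tool_rot"])
w=cam("wrist")["pixels"][200:360,200:440]; s=cam("scene")["pixels"][150:250,130:250]
cv2.imwrite("pics/p1.png",np.hstack([cv2.resize(w,(400,300)),cv2.resize(s,(360,300),interpolation=cv2.INTER_CUBIC)]))
```

```text
[0.55041747 0.33818135 0.03284943] [-0.33209794  0.01044709 -0.21626189] [0.06012366 0.00470587 0.0160913 ] 0.023058159792934664 [-6.29846682e-04  9.99999793e-01 -5.15816942e-05 -1.18109953e-04]
```

View pics/p1.png

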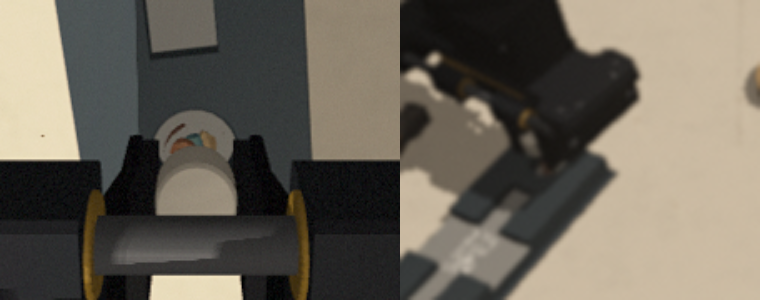

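The vial sits in the hole with no force on the tool. I'll release and go to the jar.

Call:
arm_command(
  delta_rot=[
    [0, 0, 0],
    [0, 0, 0],
    [0, 0, 0],
    [0, 0, 0],
    [0, 0, 0],
    [0, 0, 0],
    [0, 0, 0],
    [0, 0, 0],
    [0, 0, 0],
    [0, 0, 0],
    [0, 0, 0],
    [0, 0, 0],
  ],
  delta_pos=[
    [0, 0, 0],
    [0, 0, 0],
    [0, 0, 0],
    [0, 0, -0.03],
    [0, 0, -0.06],
    [0, 0, -0.09],
    [0, 0, -0.12],
    [0.02, -0.04, -0.12],
    [0.036, -0.08, -0.12],
    [0.054, -0.12, -0.12],
    [0.072, -0.16, -0.12],
    [0.092, -0.204, -0.12],
  ],
  gripper=[-1, -1, -1, -1, -1, -1, -1, -1, -1, -1, -1, -1],
)

```text
time: 8.3
position: [0.4645, 0.1471, 0.1544]
tool_rot: [-0.001, 1.0, -0.0, 0.001]
ft_force: [0.6, -1.0, -0.5]
grip_width: 0.0857
grip_force: 0.0
```

Call:
arm_command(
  delta_rot=[
    [0, 0, 0],
    [0, 0, 0],
    [0, 0, 0],
    [0, 0, 0],
    [0, 0, 0],
    [0, 0, 0],
    [0, 0, 0],
    [0, 0, 0],
    [0, 0, 0],
    [0, 0, 0],
    [0, 0, 0],
    [0, 0, 0],
  ],
  delta_pos=[
    [0, 0, 0],
    [0, 0, 0.04],
    [0, 0, 0.08],
    [0, 0, 0.12],
    [0, 0, 0.137],
    [0, 0, 0.137],
    [0, 0, 0.137],
    [0, 0, 0.137],
    [0, 0, 0.137],
    [0, 0, 0.137],
    [0, 0, 0.137],
    [0, 0, 0.137],
  ],
  gripper=[-1, -1, -1, -1, -1, -1, 1, 1, 1, 1, 1, 1],
  grip_force=15,
)

```text
time: 9.3
position: [0.4658, 0.1485, 0.0175]
tool_rot: [-0.001, 1.0, 0.0, 0.001]
ft_force: [0.2, 0.3, 0.5]
grip_width: 0.055
grip_force: 0.1
```

The last lateral row was cut short by the rate limit, so the gripper is about 7 mm off in x and 14 mm in y. I'll reopen, re-centre and close again.

Call:
arm_command(
  delta_rot=[
    [0, 0, 0],
    [0, 0, 0],
    [0, 0, 0],
    [0, 0, 0],
    [0, 0, 0],
    [0, 0, 0],
    [0, 0, 0],
    [0, 0, 0],
    [0, 0, 0],
    [0, 0, 0],
    [0, 0, 0],
    [0, 0, 0],
  ],
  delta_pos=[
    [0, 0, 0],
    [0, 0, 0],
    [0, 0, 0],
    [0.007, -0.013, 0],
    [0.007, -0.013, 0],
    [0.007, -0.013, 0],
    [0.007, -0.013, 0],
    [0.007, -0.013, 0],
    [0.007, -0.013, 0],
    [0.007, -0.013, 0],
    [0.007, -0.013, 0],
    [0.007, -0.013, 0],
  ],
  gripper=[-1, -1, -1, -1, -1, 1, 1, 1, 1, 1, 1, 1],
)

```text
time: 10.3
position: [0.4583, 0.1355, 0.0166]
tool_rot: [-0.001, 1.0, 0.0, 0.0]
ft_force: [0.7, 0.2, -0.0]
grip_width: 0.0493
grip_force: 15.0
```

Run:
```python
from h import *
o=status.get_obs(); print(o["position"],o["ft_force"],o["grip_width"],o["grip_force"])
c=cam("wrist"); w=c["pixels"][180:360,200:440]; s=cam("side")["pixels"][190:280,200:320]
cv2.imwrite("pics/p2.png",np.hstack([cv2.resize(w,(400,300)),cv2.resize(s,(400,300),interpolation=cv2.INTER_CUBIC)]))
```

```text
[0.45829241 0.13549879 0.01655429] [ 0.74076835  0.17588877 -0.02593877] 0.04927139003151751 15.018260031938553
```

View pics/p2.png

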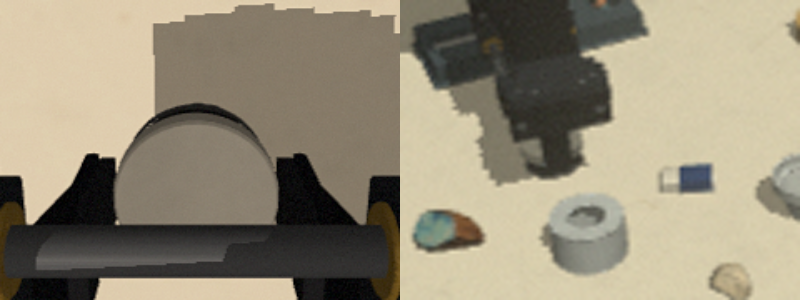

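Jar gripped at 49.3 mm and centred; the pot is undisturbed. I'll carry it to the shallow pocket at (0.4275, -0.317).

Call:
arm_command(
  delta_rot=[
    [0, 0, 0],
    [0, 0, 0],
    [0, 0, 0],
    [0, 0, 0],
    [0, 0, 0],
    [0, 0, 0],
    [0, 0, 0],
    [0, 0, 0],
    [0, 0, 0],
    [0, 0, 0],
    [0, 0, 0],
    [0, 0, 0],
  ],
  delta_pos=[
    [0, 0, -0.035],
    [0, 0, -0.07],
    [0, 0, -0.105],
    [0, -0.03, -0.12],
    [0, -0.065, -0.12],
    [0, -0.1, -0.12],
    [0, -0.135, -0.12],
    [0, -0.17, -0.12],
    [0, -0.205, -0.12],
    [0, -0.24, -0.12],
    [0, -0.26, -0.12],
    [0, -0.26, -0.12],
  ],
  gripper=[1, 1, 1, 1, 1, 1, 1, 1, 1, 1, 1, 1],
)

```text
time: 11.4
position: [0.4598, -0.1292, 0.1367]
tool_rot: [0.002, 1.0, -0.001, 0.001]
ft_force: [0.9, -0.3, -0.6]
grip_width: 0.0495
grip_force: 15.0
```

Call:
arm_command(
  delta_rot=[
    [0, 0, 0],
    [0, 0, 0],
    [0, 0, 0],
    [0, 0, 0],
    [0, 0, 0],
    [0, 0, 0],
    [0, 0, 0],
    [0, 0, 0],
    [0, 0, 0],
  ],
  delta_pos=[
    [0.005, -0.032, 0],
    [0.01, -0.064, 0],
    [0.015, -0.096, 0],
    [0.02, -0.128, 0],
    [0.025, -0.16, 0],
    [0.031, -0.192, 0],
    [0.031, -0.192, 0.03],
    [0.031, -0.192, 0.06],
    [0.031, -0.192, 0.06],
  ],
  gripper=[1, 1, 1, 1, 1, 1, 1, 1, 1],
)

```text
time: 12.15
position: [0.4249, -0.3136, 0.0721]
tool_rot: [-0.0, 1.0, 0.004, -0.004]
ft_force: [-0.7, 0.5, -0.7]
grip_width: 0.0494
grip_force: 15.0
```

Run:
```python
from h import *
o=status.get_obs(); print(o["position"],o["ft_force"],o["grip_width"],o["tool_rot"],o["time"])
```

```text
[ 0.42485798 -0.31357068  0.07213418] [-0.69773193  0.53263786 -0.71123525] 0.04938157861914664 [-6.15355648e-05  9.99984186e-01  4.28472126e-03 -3.64205664e-03] 12.15
```

Call:
arm_command(
  delta_rot=[
    [0, 0, 0],
    [0, 0, 0],
    [0, 0, 0],
    [0, 0, 0],
    [0, 0, 0],
    [0, 0, 0],
    [0, 0, 0],
    [0, 0, 0],
  ],
  delta_pos=[
    [0, 0, 0],
    [0, 0, 0],
    [0, 0, 0.01],
    [0, 0, 0.02],
    [0, 0, 0.03],
    [0, 0, 0.04],
    [0, 0, 0.048],
    [0, 0, 0.048],
  ],
  gripper=[1, 1, 1, 1, 1, 1, 1, 1],
)

```text
time: 12.82
position: [0.4274, -0.3162, 0.027]
tool_rot: [-0.001, 1.0, 0.001, -0.001]
ft_force: [-0.2, 1.2, -0.8]
grip_width: 0.0495
grip_force: 15.0
```

Run:
```python
from h import *
o=status.get_obs(); print(o["position"],o["ft_force"],o["moment"],o["grip_width"],o["tool_rot"],o["time"])
```

```text
[ 0.42738624 -0.3161667   0.02695968] [-0.22222921  1.15038226 -0.83579774] [-0.01181637  0.00844149  0.00878722] 0.049539058958013554 [-6.45944642e-04  9.99999172e-01  8.49054399e-04 -7.19125616e-04] 12.8167
```

Call:
arm_command(
  delta_rot=[
    [0, 0, 0],
    [0, 0, 0],
    [0, 0, 0],
    [0, 0, 0],
    [0, 0, 0],
    [0, 0, 0],
    [0, 0, -6],
    [0, 0, -13],
    [0, 0, -13],
    [0, 0, -13],
    [0, 0, -13],
    [0, 0, -13],
  ],
  delta_pos=[
    [0, 0, 0],
    [0, 0, 0],
    [0, 0, 0],
    [0, 0, -0.035],
    [0, 0, -0.07],
    [0, 0, -0.1],
    [-0.012, 0.036, -0.12],
    [-0.024, 0.072, -0.12],
    [-0.036, 0.11, -0.12],
    [-0.048, 0.147, -0.12],
    [-0.059, 0.183, -0.12],
    [-0.059, 0.183, -0.12],
  ],
  gripper=[-1, -1, -1, -1, -1, -1, -1, -1, -1, -1, -1, -1],
)

```text
time: 13.82
position: [0.4867, -0.1274, 0.149]
tool_rot: [-0.117, 0.993, 0.001, -0.0]
ft_force: [-0.9, -0.5, 0.9]
grip_width: 0.0868
grip_force: 0.0
```

Call:
arm_command(
  delta_rot=[
    [0, 0, 0],
    [0, 0, 0],
    [0, 0, 0],
    [0, 0, 0],
    [0, 0, 0],
  ],
  delta_pos=[
    [0, 0, 0],
    [0, 0, 0.03],
    [0, 0, 0.06],
    [0, 0, 0.06],
    [0, 0, 0.06],
  ],
  gripper=[-1, -1, -1, -1, -1],
)

```text
time: 14.23
position: [0.4854, -0.1343, 0.0877]
tool_rot: [-0.113, 0.994, 0.001, -0.002]
ft_force: [0.0, -0.0, 0.5]
grip_width: 0.0876
grip_force: 0.0
```

Run:
```python
from h import *
o=status.get_obs(); print(o["position"],o["grip_width"],o["time"],R.from_quat(o["tool_rot"]).as_matrix()[:,0])
w=cam("wrist"); cv2.imwrite("pics/p3.png",np.hstack([w["pixels"][:,:,:][::1,::1][:, 100:500], cv2.resize(cam("scene")["pixels"][300:450,370:470],(320,480))]))
```

```text
[ 0.48538735 -0.13431744  0.08770243] 0.08758016624671808 14.2333 [-0.97443174 -0.22466559  0.00285797]
```

View pics/p3.png

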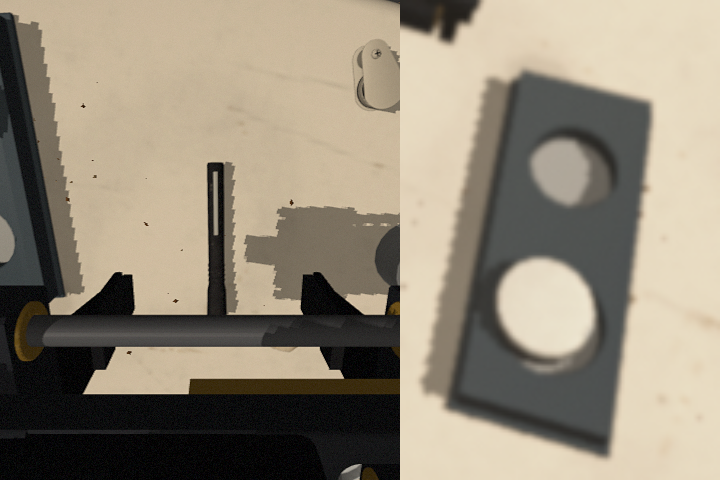

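The jar is seated in the wide pocket. The lamp lies between the fingers, parallel to them and centred at pixel 217 between 133 and 303. I'll descend and grip.

Call:
arm_command(
  delta_rot=[
    [0, 0, 0],
    [0, 0, 0],
    [0, 0, 0],
    [0, 0, 0],
    [0, 0, 0],
    [0, 0, 0],
    [0, 0, 0],
    [0, 0, 0],
    [0, 0, 0],
    [0, 0, 0],
    [0, 0, 0],
    [0, 0, 0],
  ],
  delta_pos=[
    [0, 0, 0.03],
    [0, 0, 0.06],
    [0, 0, 0.084],
    [0, 0, 0.084],
    [0, 0, 0.084],
    [0, 0, 0.084],
    [0, 0, 0.084],
    [0, 0, 0.084],
    [0, 0, 0.084],
    [0, 0, 0.084],
    [0, 0, 0.084],
    [0, 0, 0.084],
  ],
  gripper=[-1, -1, 1, 1, 1, 1, 1, 1, 1, 1, 1, 1],
  grip_force=15,
)

```text
time: 15.33
position: [0.4867, -0.1336, 0.0048]
tool_rot: [-0.114, 0.993, -0.0, 0.0]
ft_force: [0.1, 0.7, -0.7]
grip_width: 0.028
grip_force: 0.0
```

Call:
arm_command(
  delta_rot=[
    [0, 0, 0],
    [0, 0, 0],
    [0, 0, 0],
  ],
  delta_pos=[
    [0, 0, 0],
    [0, 0, 0],
    [0, 0, 0],
  ],
  gripper=[1, 1, 1],
)

```text
time: 15.58
position: [0.4866, -0.1336, 0.0045]
tool_rot: [-0.114, 0.993, 0.0, -0.0]
ft_force: [0.4, -0.3, 1.0]
grip_width: 0.0129
grip_force: 15.0
```

Call:
arm_command(
  delta_rot=[
    [0, 0, 0],
    [0, 0, 0],
    [0, 0, 0],
    [0, 0, 0],
    [0, 0, 0],
    [0, 0, 0],
    [0, 0, 0],
    [0, 0, 0],
    [0, 0, 0],
    [0, 0, 0],
    [0, 0, 0],
    [0, 0, 0],
  ],
  delta_pos=[
    [0, 0, -0.03],
    [0, 0, -0.06],
    [0, 0, -0.09],
    [0, 0, -0.12],
    [-0.006, 0.036, -0.12],
    [-0.012, 0.072, -0.12],
    [-0.018, 0.108, -0.12],
    [-0.024, 0.144, -0.12],
    [-0.03, 0.18, -0.12],
    [-0.038, 0.228, -0.12],
    [-0.046, 0.264, -0.12],
    [-0.046, 0.274, -0.12],
  ],
  gripper=[1, 1, 1, 1, 1, 1, 1, 1, 1, 1, 1, 1],
)

```text
time: 16.58
position: [0.4685, 0.1483, 0.1245]
tool_rot: [-0.116, 0.993, 0.001, 0.0]
ft_force: [0.6, 0.2, -0.6]
grip_width: 0.0133
grip_force: 15.0
```

Call:
arm_command(
  delta_rot=[
    [0, 0, 0],
    [0, 0, 0],
    [0, 0, 4],
    [0, 0, 7],
    [0, 0, 7],
    [0, 0, 7],
    [0, 0, 7],
    [0, 0, 7],
    [0, 0, 7],
    [0, 0, 7],
  ],
  delta_pos=[
    [-0.005, 0.03, 0],
    [-0.01, 0.061, 0],
    [-0.015, 0.092, 0],
    [-0.02, 0.122, 0],
    [-0.025, 0.152, 0],
    [-0.03, 0.183, 0],
    [-0.03, 0.183, 0.03],
    [-0.03, 0.183, 0.06],
    [-0.03, 0.183, 0.06],
    [-0.03, 0.183, 0.06],
  ],
  gripper=[1, 1, 1, 1, 1, 1, 1, 1, 1, 1],
)

```text
time: 17.42
position: [0.4553, 0.328, 0.063]
tool_rot: [-0.053, 0.999, -0.001, -0.003]
ft_force: [-0.8, 0.8, 0.4]
grip_width: 0.0132
grip_force: 15.0
```

Run:
```python
from h import *
c=cam("wrist","w5.png"); o=status.get_obs(); print(o["position"],o["grip_width"],o["time"],R.from_quat(o["tool_rot"]).as_matrix()[:,0],o["joint_velocities"].round(3))
```

```text
[0.45683946 0.32841366 0.06445937] 0.013451533469226345 17.4667 [-0.99440239 -0.1056485   0.00151287] [-0.007 -0.036 -0.022  0.002 -0.007 -0.   ]
```

Call:
arm_command(
  delta_rot=[
    [0, 0, 0],
    [0, 0, 0],
    [0, 0, 0],
    [0, 0, 0],
    [0, 0, 0],
    [0, 0, 0],
    [0, 0, 0],
  ],
  delta_pos=[
    [0, 0, 0.01],
    [0, 0, 0.02],
    [0, 0, 0.03],
    [0, 0, 0.038],
    [0, 0, 0.045],
    [0, 0, 0.045],
    [0, 0, 0.045],
  ],
  gripper=[1, 1, 1, 1, 1, 1, 1],
)

```text
time: 18.05
position: [0.457, 0.3286, 0.019]
tool_rot: [-0.053, 0.999, -0.0, -0.0]
ft_force: [0.0, 1.2, -0.9]
grip_width: 0.0132
grip_force: 15.0
```

Run:
```python
from h import *
c=cam("wrist"); o=status.get_obs(); print(o["position"],o["grip_width"],o["time"],o["ft_force"],o["moment"])
cv2.imwrite("pics/p4.png",np.hstack([c["pixels"][100:400,170:470],cv2.resize(cam("side")["pixels"][160:240,170:300],(487,300),interpolation=cv2.INTER_CUBIC)]))
```

```text
[0.45710219 0.3286459  0.01929574] 0.012809982019627313 18.1 [-0.15886897  0.74669217 -0.68016318] [ 0.04216496  0.02890104 -0.05159601]
```

View pics/p4.png

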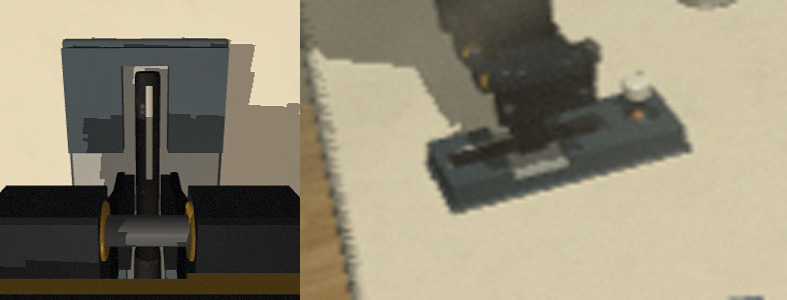

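The lamp lies in the slot and the vial stands upright in its hole. I'll release and go on to cup 1.

Call:
arm_command(
  delta_rot=[
    [0, 0, 0],
    [0, 0, 0],
    [0, 0, 0],
    [0, 0, 0],
    [0, 0, 0],
    [0, 0, 0],
    [0, 0, 0],
    [0, 0, 0],
    [0, 0, 0],
    [0, 0, 0],
    [0, 0, 0],
    [0, 0, 0],
  ],
  delta_pos=[
    [0, 0, 0],
    [0, 0, 0],
    [0, 0, 0],
    [0, 0, -0.035],
    [0, 0, -0.07],
    [0, 0, -0.105],
    [0, 0, -0.14],
    [-0.014, -0.034, -0.14],
    [-0.028, -0.068, -0.14],
    [-0.042, -0.102, -0.14],
    [-0.056, -0.136, -0.14],
    [-0.068, -0.17, -0.14],
  ],
  gripper=[-1, -1, -1, -1, -1, -1, -1, -1, -1, -1, -1, -1],
)

```text
time: 19.15
position: [0.5437, 0.1655, 0.1601]
tool_rot: [-0.053, 0.999, 0.0, 0.001]
ft_force: [-0.0, -0.3, 0.1]
grip_width: 0.0832
grip_force: 0.0
```

Call:
arm_command(
  delta_rot=[
    [0, 0, 0],
    [0, 0, 0],
    [0, 0, 3],
    [0, 0, 6],
    [0, 0, 6],
    [0, 0, 6],
    [0, 0, 6],
    [0, 0, 6],
    [0, 0, 6],
    [0, 0, 6],
  ],
  delta_pos=[
    [-0.014, -0.035, 0],
    [-0.028, -0.07, 0],
    [-0.042, -0.105, 0],
    [-0.056, -0.14, 0],
    [-0.07, -0.172, 0],
    [-0.07, -0.172, 0],
    [-0.07, -0.172, 0.03],
    [-0.07, -0.172, 0.06],
    [-0.07, -0.172, 0.06],
    [-0.07, -0.172, 0.06],
  ],
  gripper=[-1, -1, -1, -1, -1, -1, -1, -1, -1, -1],
)

```text
time: 19.98
position: [0.6289, 0.0038, 0.0982]
tool_rot: [-0.001, 1.0, 0.0, -0.002]
ft_force: [0.3, 0.1, 1.2]
grip_width: 0.0872
grip_force: 0.0
```

Run:
```python
from h import *
import pickle
c=cam("wrist","w6.png"); pickle.dump(c,open("w6.pkl","wb")); o=status.get_obs(); print(o["position"],o["grip_width"],o["time"],R.from_quat(o["tool_rot"]).as_matrix()[:,0])
c4=pickle.load(open("w4.pkl","rb")); print("cup1 from w4",world(c4,70,257,.036))
S=cam("scene"); D=cam("side")
for r in(.028,): print(np.ptp(circ(c,.63,.0024,r,.036),0),circ(c,.63,.0024,r,.036).mean(0))
```

```text
[0.63051891 0.00368708 0.09987292] 0.08727021353959036 20.0333 [-9.99998113e-01 -1.88331581e-03  4.75762375e-04]
cup1 from w4 [0.62593218 0.00565548 0.036     ]
[80.89452757 76.48523554] [314.03246521 254.94413792]
```

Call:
arm_command(
  delta_rot=[
    [0, 0, 0],
    [0, 0, 0],
    [0, 0, 0],
    [0, 0, 0],
    [0, 0, 0],
    [0, 0, 0],
    [0, 0, 0],
    [0, 0, 0],
    [0, 0, 0],
    [0, 0, 0],
    [0, 0, 0],
    [0, 0, 0],
  ],
  delta_pos=[
    [0, 0, 0.03],
    [0, 0, 0.06],
    [0, 0, 0.075],
    [0, 0, 0.075],
    [0, 0, 0.075],
    [0, 0, 0.075],
    [0, 0, 0.075],
    [0, 0, 0.075],
    [0, 0, 0.075],
    [0, 0, 0.075],
    [0, 0, 0.075],
    [0, 0, 0.075],
  ],
  gripper=[-1, -1, -1, -1, 1, 1, 1, 1, 1, 1, 1, 1],
)

```text
time: 21.13
position: [0.6313, 0.003, 0.0255]
tool_rot: [-0.001, 1.0, -0.0, 0.001]
ft_force: [-0.8, -1.3, 5.6]
grip_width: 0.0541
grip_force: 15.0
```

Call:
arm_command(
  delta_rot=[
    [0, 0, 0],
    [0, 0, 0],
  ],
  delta_pos=[
    [0, 0, 0],
    [0, 0, 0],
  ],
  gripper=[1, 1],
)

```text
time: 21.3
position: [0.6313, 0.003, 0.0255]
tool_rot: [-0.001, 1.0, -0.0, 0.001]
ft_force: [-0.5, -0.8, 5.7]
grip_width: 0.0542
grip_force: 15.0
```

Run:
```python
from h import *
import pickle
c=cam("wrist","w7.png"); o=status.get_obs(); print(o["position"],o["grip_width"],o["ft_force"],o["moment"])
pickle.dump(c,open("w7.pkl","wb"))
# predicted rim ellipse in image vs. edges: columns of bright rim along rows
print(circ(c,.63,.003,.028,.036)[::6].round(0).tolist())
g=cv2.cvtColor(c["pixels"],cv2.COLOR_BGR2GRAY)
for v in range(190,310,12): print(v,g[v,240:400:8])
```

```text
[0.63130054 0.00300277 0.02546383] 0.05450999137791018 [-0.39307548 -0.10011244  4.82571186] [-0.08528509  0.11764029  0.01269362]
[[316.0, 349.0], [349.0, 340.0], [370.0, 314.0], [371.0, 282.0], [349.0, 254.0], [313.0, 245.0], [278.0, 258.0], [259.0, 287.0], [264.0, 319.0], [288.0, 343.0]]
190 [204 204 205 207 206 206 207 206 213 122 126 122 124 125 126 126 120 124
 124 121]
202 [205 206 208 207 207 209 207 207 211 190 124 124 128 123 123 122 122 125
 123 123]
214 [204 205 204 204 206 207 205 206 114 122 123 124 125 124 124 124 122 125
 123 122]
226 [206 206 206 203 201 204 205 209 116 122 127 122 122 120 123 126 123 125
 126 124]
238 [206 208 204 205 204 205 207 208  82  64  63  82 126 123 124 123 123 127
 126 125]
250 [204 204 207 207 206 195  92 112 112 113 116  94 117 115  61 123 125 124
 122 127]
262 [206 208 204 205  62 115  88 107 110 117 110 112 116  70 116 114 125 125
 123 123]
274 [206   3 115 109 110  79  81 113 108 112 111 110 115  67  66 120 111  69
   0 124]
286 [  0   3  12 116 110  78  76  76 115 114 113 113  70  70  61  86  76  15
  12   3]
298 [ 12  11   6  96 110  76  78  72  70  69  73  70  71  69  67 116  56   7
   6  16]
```

The 54.2 mm width fits a faceted collar. The 5 N upward is the cup pressed lightly onto the bench. I'll lift and carry it to the deep pocket.

Call:
arm_command(
  delta_rot=[
    [0, 0, 0],
    [0, 0, 0],
    [0, 0, 0],
    [0, 0, 0],
    [0, 0, 0],
    [0, 0, 0],
    [0, 0, 0],
    [0, 0, 0],
    [0, 0, 0],
    [0, 0, 0],
    [0, 0, 0],
    [0, 0, 0],
  ],
  delta_pos=[
    [0, 0, -0.03],
    [0, 0, -0.06],
    [0, 0, -0.09],
    [0.012, -0.03, -0.1],
    [0.024, -0.06, -0.1],
    [0.036, -0.09, -0.1],
    [0.048, -0.12, -0.1],
    [0.06, -0.15, -0.1],
    [0.072, -0.18, -0.1],
    [0.084, -0.21, -0.1],
    [0.096, -0.24, -0.1],
    [0.096, -0.24, -0.1],
  ],
  gripper=[1, 1, 1, 1, 1, 1, 1, 1, 1, 1, 1, 1],
)

```text
time: 22.35
position: [0.5334, -0.2424, 0.1243]
tool_rot: [0.002, 1.0, -0.001, -0.0]
ft_force: [0.4, 0.1, 0.5]
grip_width: 0.0544
grip_force: 15.0
```

Call:
arm_command(
  delta_rot=[
    [0, 0, 0],
    [0, 0, 0],
    [0, 0, 0],
    [0, 0, 0],
    [0, 0, 0],
    [0, 0, 0],
  ],
  delta_pos=[
    [0.012, -0.03, 0],
    [0.023, -0.057, 0],
    [0.023, -0.057, 0.03],
    [0.023, -0.057, 0.05],
    [0.023, -0.057, 0.05],
    [0.023, -0.057, 0.05],
  ],
  gripper=[1, 1, 1, 1, 1, 1],
)

```text
time: 22.85
position: [0.5112, -0.2927, 0.0733]
tool_rot: [-0.001, 1.0, 0.001, -0.001]
ft_force: [0.1, -0.0, -0.4]
grip_width: 0.0545
grip_force: 15.0
```

Run:
```python
from h import *
c=cam("wrist","w8.png"); o=status.get_obs(); print(o["position"],o["grip_width"],o["time"],o["ft_force"],o["moment"],o["tool_rot"])
g=cv2.cvtColor(c["pixels"],cv2.COLOR_BGR2GRAY)
for v in range(226,310,12): print(v,g[v,240:400:8])
```

```text
[ 0.51216191 -0.2932881   0.07450077] 0.054514628406026874 22.9 [ 1.20940116  0.08080521 -0.46192884] [ 0.02171181 -0.03807888 -0.00465757] [-9.23758726e-04  9.99999465e-01  3.59396556e-04 -2.95041568e-04]
226 [ 77  84  82  78  79  81  84  83  76  76  80  80  84  56  58  57 131 125
 126 127]
238 [217  77  84  79  81  81 100  99 103  64  63  95 144  58  58  61  98 127
 128 129]
250 [218  74  83  80  82  95  99 120 122 120 123  95 124 123  70  60  57 128
 126 125]
262 [219 221  79  80  70 119  87 109 117 123 120 122 121  80 123 123  59 126
 126 126]
274 [214   7  52  63 120  85  85 121 120 125 121 120 123  72  70 126 119  39
  10 127]
286 [  8  11  16 129 118  81  83  79 118 121 121 117  73  75  68  91  83   0
   6   2]
298 [  8   5  14 102 119  82  84  79  76  73  77  75  72  78  70 125  58  14
  14   8]
```

Call:
arm_command(
  delta_rot=[
    [0, 0, 0],
    [0, 0, 0],
    [0, 0, 0],
    [0, 0, 0],
    [0, 0, 0],
    [0, 0, 0],
    [0, 0, 0],
  ],
  delta_pos=[
    [0, 0, 0.01],
    [0, 0, 0.02],
    [0, 0, 0.03],
    [0, 0, 0.038],
    [0, 0, 0.042],
    [0, 0, 0.042],
    [0, 0, 0.042],
  ],
  gripper=[1, 1, 1, 1, 1, 1, 1],
)

```text
time: 23.48
position: [0.5126, -0.2944, 0.0324]
tool_rot: [-0.001, 1.0, -0.0, 0.0]
ft_force: [1.9, -1.6, -0.5]
grip_width: 0.0544
grip_force: 15.0
```

Call:
arm_command(
  delta_rot=[
    [0, 0, 0],
    [0, 0, 0],
    [0, 0, 0],
    [0, 0, 0],
    [0, 0, 0],
    [0, 0, 0],
    [0, 0, 0],
    [0, 0, 0],
    [0, 0, 0],
    [0, 0, 0],
    [0, 0, 0],
    [0, 0, 0],
  ],
  delta_pos=[
    [0, 0, 0],
    [0, 0, 0],
    [0, 0, 0],
    [0, 0, 0],
    [0, 0, -0.03],
    [0, 0, -0.06],
    [0, 0, -0.08],
    [-0.021, 0.031, -0.08],
    [-0.042, 0.062, -0.08],
    [-0.063, 0.093, -0.08],
    [-0.084, 0.124, -0.08],
    [-0.084, 0.124, -0.08],
  ],
  gripper=[-1, -1, -1, -1, -1, -1, -1, -1, -1, -1, -1, -1],
)

```text
time: 24.48
position: [0.5987, -0.1639, 0.1129]
tool_rot: [-0.003, 1.0, 0.001, 0.001]
ft_force: [0.2, -0.2, -0.1]
grip_width: 0.0867
grip_force: 0.0
```

Call:
arm_command(
  delta_rot=[
    [0, 0, 0],
    [0, 0, 0],
    [0, 0, 0],
    [0, 0, 0],
    [0, 0, 0],
  ],
  delta_pos=[
    [-0.02, 0.03, 0],
    [-0.041, 0.06, 0],
    [-0.041, 0.06, 0],
    [-0.041, 0.06, 0],
    [-0.041, 0.06, 0],
  ],
  gripper=[-1, -1, -1, -1, -1],
)

```text
time: 24.9
position: [0.636, -0.1098, 0.1123]
tool_rot: [-0.001, 1.0, -0.0, -0.001]
ft_force: [0.1, -0.3, 0.2]
grip_width: 0.0873
grip_force: 0.0
```

Run:
```python
from h import *
c=cam("wrist","w9.png"); o=status.get_obs(); print(o["position"],o["grip_width"],o["time"],o["tool_rot"])
print(circ(c,.637,-.1104,.028,.036)[::10].round(0).tolist())
g=cv2.cvtColor(c["pixels"],cv2.COLOR_BGR2GRAY)
for v in range(202,310,12): print(v,g[v,240:400:8])
S=cam("scene")["pixels"]; w=c["pixels"]
cv2.imwrite("pics/p5.png",np.hstack([w[0:400,:480],cv2.resize(S[310:450,380:460],(229,400),interpolation=cv2.INTER_CUBIC)]))
```

```text
[ 0.63586054 -0.11040732  0.11235977] 0.08712682903834093 24.95 [-4.85131015e-04  9.99999679e-01 -3.02265265e-05 -6.36432107e-04]
[[315.0, 283.0], [348.0, 265.0], [348.0, 229.0], [313.0, 211.0], [281.0, 232.0], [285.0, 269.0]]
202 [173 167 172 172 172 170 174 173 172 172 179 105 104 106 102 102 178 179
 103 103]
214 [173 172 175 168 173 173 158 164 125 146 158  57 104 104 106 105 102 104
 101 102]
226 [173 174 173 176 174 153  70  90  90 104 153 124 128 101 103 101 103 106
 103  97]
238 [173 176 176 176 162  95  65  95  91 105 153 121 118  88 104 105 105 101
 174 176]
250 [174 173 174 175 162  90  64  59  57  83  97 112 120 122 101 104 118 173
 171 170]
262 [176 175 174 171 176  44  69  58  60  76  95 103 157 169 174 173 174 173
 173 174]
274 [173 174 174 172 177 173 127  59 143 162 161  60 173 174 173 174 171 176
 173 172]
286 [174 177 175 173 174 174 171 173 174 174 173 174 174 174 171 173 173 176
 175 174]
298 [175 174 174 173 176 173 172 172 175 177 172 177 174 173 174 172 173 174
 171 174]
```

View pics/p5.png

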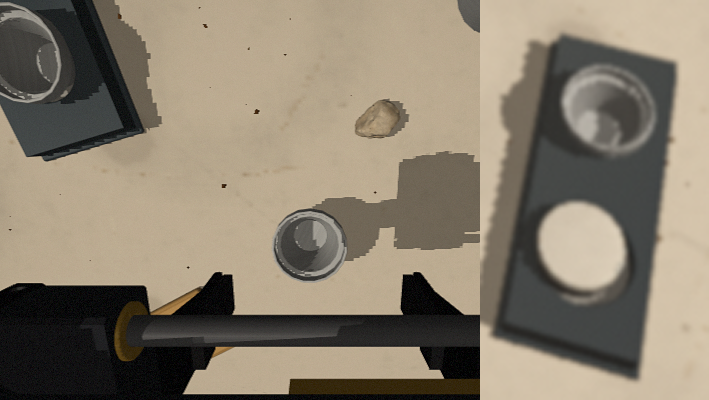

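Cup 1 sits in the deep pocket. Cup 2's rim is at (310,245), within about 3 mm of the fingers' centre. I'll descend and grip.

Call:
arm_command(
  delta_rot=[
    [0, 0, 0],
    [0, 0, 0],
    [0, 0, 0],
    [0, 0, 0],
    [0, 0, 0],
    [0, 0, 0],
    [0, 0, 0],
    [0, 0, 0],
    [0, 0, 0],
    [0, 0, 0],
    [0, 0, 0],
    [0, 0, 0],
  ],
  delta_pos=[
    [0.001, -0.002, 0.03],
    [0.001, -0.002, 0.06],
    [0.001, -0.002, 0.08],
    [0.001, -0.002, 0.087],
    [0.001, -0.002, 0.087],
    [0.001, -0.002, 0.087],
    [0.001, -0.002, 0.087],
    [0.001, -0.002, 0.087],
    [0.001, -0.002, 0.087],
    [0.001, -0.002, 0.087],
    [0.001, -0.002, 0.087],
    [0.001, -0.002, 0.087],
  ],
  gripper=[-1, -1, -1, -1, -1, 1, 1, 1, 1, 1, 1, 1],
)

```text
time: 26.0
position: [0.6364, -0.1121, 0.0265]
tool_rot: [-0.001, 1.0, -0.0, 0.001]
ft_force: [-0.8, -1.6, 3.6]
grip_width: 0.0554
grip_force: 15.0
```

Run:
```python
from h import *
import pickle
c=cam("wrist","w10.png"); pickle.dump(c,open("w10.pkl","wb")); o=status.get_obs(); print(o["position"],o["grip_width"],o["grip_force"],o["time"],o["ft_force"])
g=cv2.cvtColor(c["pixels"],cv2.COLOR_BGR2GRAY)
for v in range(226,310,12): print(v,g[v,240:400:8])
```

```text
[ 0.63644165 -0.11211053  0.02650863] 0.05549541896060006 15.000415951944888 26.05 [ 0.34287721 -1.09597773  4.26409015]
226 [195 194 193 193 191 195 196 198 203 117 114 118 118 118 113 119 120 119
 116 122]
238 [199 196 196 197 196 195 195 197 199 120 119 117 118 116 117 119 117 119
 118 116]
250 [196 197 196 196 197 198 204  57  64 103 107  67  63  71 119 117 117 119
 118 120]
262 [199 197 197 196 197  86 107  79 107 106 105 108  70 113 105 112 117 114
 119 117]
274 [198  12 111 200 104 103  76 110 102 103 108 104 106  67  67 103 118  66
   0 120]
286 [  7  10   9 106 109  76  73  65 106 110 104 105  98  59  61 109 103  17
   7   6]
298 [  7  12  18 109 107  72  73  73  67  67  66  64  67  62  62  93  48   6
  11   8]
```

Run:
```python
from h import *
import pickle
for n in("w7","w10"):
    c=pickle.load(open(n+".pkl","rb")); g=cv2.cvtColor(c["pixels"],cv2.COLOR_BGR2GRAY)
    tcp=(np.array(c["pose"])@np.linalg.inv(c["mount"]))[:3,3]
    print(n,tcp.round(4),[ (v,int(g[v,313])) for v in range(226,262,2)])
    for v in (236,238,240,242,244,246,248,250,252): print(v,(world(c,313,v,.036)[0]+.028-tcp[0]).round(4),end=" ")
    print()
```

```text
w7 [0.6313 0.003  0.0255] [(226, 122), (228, 123), (230, 124), (232, 125), (234, 121), (236, 127), (238, 62), (240, 63), (242, 58), (244, 106), (246, 110), (248, 120), (250, 117), (252, 117), (254, 114), (256, 114), (258, 115), (260, 113)]
236 -0.0056 238 -0.0046 240 -0.0036 242 -0.0027 244 -0.0017 246 -0.0007 248 0.0003 250 0.0012 252 0.0022 
w10 [ 0.6364 -0.1121  0.0265] [(226, 116), (228, 112), (230, 113), (232, 116), (234, 117), (236, 116), (238, 117), (240, 118), (242, 119), (244, 58), (246, 62), (248, 60), (250, 104), (252, 111), (254, 112), (256, 104), (258, 105), (260, 106)]
236 -0.0052 238 -0.0043 240 -0.0033 242 -0.0023 244 -0.0014 246 -0.0004 248 0.0006 250 0.0016 252 0.0026
```

Call:
arm_command(
  delta_rot=[
    [0, 0, 0],
    [0, 0, 0],
    [0, 0, 0],
    [0, 0, 0],
    [0, 0, 0],
    [0, 0, 0],
    [0, 0, 0],
    [0, 0, 0],
    [0, 0, 0],
    [0, 0, 0],
    [0, 0, 0],
    [0, 0, 0],
  ],
  delta_pos=[
    [0, 0, -0.03],
    [0, 0, -0.06],
    [0, 0, -0.09],
    [0.021, -0.03, -0.09],
    [0.042, -0.06, -0.09],
    [0.063, -0.09, -0.09],
    [0.084, -0.12, -0.09],
    [0.105, -0.15, -0.09],
    [0.125, -0.181, -0.09],
    [0.125, -0.181, -0.09],
    [0.125, -0.181, -0.07],
    [0.125, -0.181, -0.06],
  ],
  gripper=[1, 1, 1, 1, 1, 1, 1, 1, 1, 1, 1, 1],
)

```text
time: 27.05
position: [0.5102, -0.293, 0.0845]
tool_rot: [0.0, 1.0, 0.001, -0.0]
ft_force: [0.3, 0.7, -1.7]
grip_width: 0.0556
grip_force: 15.0
```

Call:
arm_command(
  delta_rot=[
    [0, 0, 0],
    [0, 0, 0],
  ],
  delta_pos=[
    [0, 0, 0],
    [0, 0, 0],
  ],
  gripper=[1, 1],
)

```text
time: 27.22
position: [0.5106, -0.2916, 0.0846]
tool_rot: [-0.001, 1.0, 0.001, -0.001]
ft_force: [0.1, -0.1, -0.8]
grip_width: 0.0558
grip_force: 15.0
```

Call:
arm_command(
  delta_rot=[
    [0, 0, 0],
    [0, 0, 0],
    [0, 0, 0],
    [0, 0, 0],
    [0, 0, 0],
    [0, 0, 0],
    [0, 0, 0],
    [0, 0, 0],
  ],
  delta_pos=[
    [0, -0.002, 0.008],
    [0, -0.002, 0.016],
    [0, -0.002, 0.024],
    [0, -0.002, 0.03],
    [0, -0.002, 0.036],
    [0, -0.002, 0.041],
    [0, -0.002, 0.041],
    [0, -0.002, 0.041],
  ],
  gripper=[1, 1, 1, 1, 1, 1, 1, 1],
)

```text
time: 27.88
position: [0.5108, -0.2948, 0.0441]
tool_rot: [-0.001, 1.0, 0.0, -0.0]
ft_force: [-0.6, -0.2, -1.0]
grip_width: 0.0552
grip_force: 15.0
```

Call:
arm_command(
  delta_rot=[
    [0, 0, 0],
    [0, 0, 0],
    [0, 0, 0],
    [0, 0, 0],
    [0, 0, 0],
    [0, 0, 0],
    [0, 0, 0],
    [0, 0, 0],
    [0, 0, 0],
    [0, 0, 0],
    [0, 0, 0],
    [0, 0, 0],
  ],
  delta_pos=[
    [0, 0, 0.0015],
    [0, 0, 0.0015],
    [0, 0, 0.0015],
    [0, 0, 0.0015],
    [0, 0, 0.0015],
    [0, 0, 0.0015],
    [0, 0, -0.03],
    [0, 0, -0.06],
    [0, 0, -0.09],
    [0, 0, -0.12],
    [-0.04, 0, -0.15],
    [-0.08, 0, -0.17],
  ],
  gripper=[1, -1, -1, -1, -1, -1, -1, -1, -1, -1, -1, -1],
)

```text
time: 28.88
position: [0.5804, -0.295, 0.2122]
tool_rot: [0.0, 1.0, -0.0, 0.0]
ft_force: [1.0, -0.7, -0.6]
grip_width: 0.087
grip_force: 0.0
```

Call:
arm_command(
  delta_rot=[
    [0, 0, 0],
    [0, 0, 0],
    [0, 0, 0],
    [0, 0, 0],
  ],
  delta_pos=[
    [-0.03, 0, 0],
    [-0.03, 0, 0],
    [-0.03, 0, 0],
    [-0.03, 0, 0],
  ],
  gripper=[-1, -1, -1, -1],
)

```text
time: 29.22
position: [0.6098, -0.294, 0.2082]
tool_rot: [-0.001, 1.0, 0.001, -0.001]
ft_force: [-0.4, 0.8, -0.4]
grip_width: 0.0869
grip_force: 0.0
```

Run:
```python
from h import *
import pickle
c=cam("wrist","w11.png"); pickle.dump(c,open("w11.pkl","wb")); o=status.get_obs(); print(o["position"],o["time"],o["joint_velocities"].round(3))
g=cv2.cvtColor(c["pixels"],cv2.COLOR_BGR2GRAY); p=c["pixels"].astype(int)
nb=((p[...,0]-p[...,2])<=4).astype(np.uint8)  # not tray-blue
cs,h=cv2.findContours(nb,cv2.RETR_CCOMP,cv2.CHAIN_APPROX_NONE)
for k,ct in enumerate(cs):
    a=cv2.contourArea(ct); 
    if 800<a<20000 and len(ct)>5: print(cv2.boundingRect(ct),a,[np.round(t,1) for t in cv2.fitEllipse(ct)],h[0][k][3])
for z in(.042,.052):
    q=circ(c,.5115,-.2938,.028,z); print("expect rim z",z,q.min(0).round(1),q.max(0).round(1))
q=circ(c,.4275,-.317,.025,.035); print("expect jar",q.min(0).round(1),q.max(0).round(1))
```

```text
[ 0.60940932 -0.29415315  0.20808942] 29.2667 [-0.008 -0.004  0.005  0.003 -0.001  0.   ]
expect rim z 0.042 [285.6  78.9] [347.6 144.7]
expect rim z 0.052 [284.6  76.9] [348.6 144.9]
expect jar [260.2 -25.7] [318.8  41.5]
```

No picture views remain, so I'll verify by numbers: fit the rim circle's position and height to image edges in all three cameras.

```bash
cat > v.py <<'E'
from h import *
from itertools import product
C=[cam("scene"),cam("side"),cam("wrist")]
for c in C:
    g=cv2.GaussianBlur(cv2.cvtColor(c["pixels"],cv2.COLOR_BGR2GRAY),(0,0),.8).astype(np.float32)
    c["gx"]=cv2.Sobel(g,cv2.CV_32F,1,0); c["gy"]=cv2.Sobel(g,cv2.CV_32F,0,1); c["Pi"]=np.linalg.inv(c["pose"])
t=np.linspace(0,2*np.pi,72,endpoint=False)
def score(x,y,z,r,cams):
    s=0
    for i in cams:
        c=C[i]; X=np.c_[x+r*np.cos(t),y+r*np.sin(t),0*t+z]@c["Pi"][:3,:3].T+c["Pi"][:3,3]
        u=(c["fx"]*X[:,0]/X[:,2]+c["cx"]).astype(np.float32); v=(c["fy"]*X[:,1]/X[:,2]+c["cy"]).astype(np.float32)
        n=np.c_[np.gradient(v),-np.gradient(u)]; n/=np.linalg.norm(n,axis=1)[:,None]
        G=lambda k:cv2.remap(c[k],u[:,None],v[:,None],1)[:,0]
        s+=np.minimum(np.abs(G("gx")*n[:,0]+G("gy")*n[:,1]),120).mean()
    return s/len(cams)
def fit(n,x0,y0,r,zs,cams):
    best=sorted(((max((score(x0+dx,y0+dy,z,r,cams),dx,dy) for dx,dy in product(np.arange(-.01,.0101,.001),repeat=2))),z) for z in zs)[::-1]
    print(n,cams,[(round(float(z),3),round(float(b[0]),1),round(x0+b[1],4),round(y0+b[2],4)) for b,z in best[:4]])
E
python3 - <<'E'
from v import *
zs=np.arange(.036,.0601,.002)
for cs in([0,1,2],[0,1]): fit("stack",.5115,-.2938,.028,zs,cs)
fit("jar",.4275,-.317,.025,np.arange(.029,.042,.002),[0,1])
fit("vial",.551,.338,.0115,np.arange(.044,.061,.002),[0,1])
fit("pot",.461,.014,.028,np.arange(.030,.039,.002),[0,1])
E
```

```text
stack [0, 1, 2] [(0.05, 99.5, np.float64(0.5115), np.float64(-0.2948)), (0.052, 98.2, np.float64(0.5115), np.float64(-0.2948)), (0.048, 95.5, np.float64(0.5115), np.float64(-0.2948)), (0.054, 92.7, np.float64(0.5115), np.float64(-0.2948))]
stack [0, 1] [(0.05, 95.6, np.float64(0.5135), np.float64(-0.2958)), (0.052, 94.8, np.float64(0.5125), np.float64(-0.2968)), (0.048, 94.1, np.float64(0.5145), np.float64(-0.2948)), (0.046, 92.6, np.float64(0.5155), np.float64(-0.2948))]
jar [0, 1] [(0.029, 116.5, np.float64(0.4315), np.float64(-0.318)), (0.031, 116.1, np.float64(0.4305), np.float64(-0.319)), (0.033, 113.7, np.float64(0.4295), np.float64(-0.319)), (0.035, 112.6, np.float64(0.4285), np.float64(-0.319))]
vial [0, 1] [(0.044, 91.2, np.float64(0.546), np.float64(0.328)), (0.046, 88.2, np.float64(0.546), np.float64(0.328)), (0.048, 83.2, np.float64(0.546), np.float64(0.328)), (0.05, 78.4, np.float64(0.547), np.float64(0.328))]
pot [0, 1] [(0.03, 82.5, np.float64(0.465), np.float64(0.015)), (0.032, 81.4, np.float64(0.463), np.float64(0.013)), (0.034, 78.7, np.float64(0.463), np.float64(0.012)), (0.036, 74.0, np.float64(0.462), np.float64(0.011))]
```

The stack is nested: rim at about 0.051 m and centred. The vial fit from the far cameras is ambiguous, so I'll look from above with the wrist camera.

Call:
arm_command(
  delta_rot=[
    [0, 0, 0],
    [0, 0, 0],
    [0, 0, 0],
    [0, 0, 0],
    [0, 0, 0],
    [0, 0, 0],
    [0, 0, 0],
    [0, 0, 0],
    [0, 0, 0],
    [0, 0, 0],
    [0, 0, 0],
    [0, 0, 0],
  ],
  delta_pos=[
    [0, 0.03, 0],
    [0, 0.06, 0],
    [0, 0.09, 0],
    [0, 0.12, 0],
    [0, 0.15, 0],
    [0, 0.18, 0],
    [0, 0.21, 0],
    [0, 0.24, 0],
    [0, 0.27, 0],
    [0, 0.3, 0],
    [0, 0.33, 0],
    [0, 0.36, 0],
  ],
  gripper=[-1, -1, -1, -1, -1, -1, -1, -1, -1, -1, -1, -1],
)

```text
time: 30.42
position: [0.6098, 0.0661, 0.2092]
tool_rot: [-0.0, 1.0, -0.0, -0.0]
ft_force: [0.2, 0.5, -0.2]
grip_width: 0.0871
grip_force: 0.0
```

Call:
arm_command(
  delta_rot=[
    [0, 0, 0],
    [0, 0, 0],
    [0, 0, 0],
    [0, 0, 0],
    [0, 0, 0],
    [0, 0, 0],
    [0, 0, 0],
    [0, 0, 0],
    [0, 0, 0],
    [0, 0, 0],
    [0, 0, 0],
    [0, 0, 0],
  ],
  delta_pos=[
    [0, 0.03, 0],
    [0, 0.06, 0],
    [0, 0.09, 0],
    [0, 0.12, 0],
    [0, 0.15, 0],
    [0, 0.18, 0],
    [0, 0.21, 0],
    [0, 0.24, 0],
    [0, 0.24, 0],
    [0, 0.24, 0],
    [0, 0.24, 0],
    [0, 0.24, 0],
  ],
  gripper=[-1, -1, -1, -1, -1, -1, -1, -1, -1, -1, -1, -1],
)

```text
time: 31.42
position: [0.6102, 0.3037, 0.2091]
tool_rot: [0.0, 1.0, -0.0, -0.0]
ft_force: [-0.2, 0.8, 0.2]
grip_width: 0.0871
grip_force: 0.0
```

Run:
```python
from v import *
o=status.get_obs(); print(o["position"],o["time"])
fit("vial",.551,.338,.0115,np.arange(.044,.061,.002),[2]); fit("vial",.551,.338,.0115,np.arange(.044,.061,.002),[0,2])
c=C[2]; cv2.imwrite("pics/w12.png",c["pixels"]); g=cv2.cvtColor(c["pixels"],cv2.COLOR_BGR2GRAY)
# lamp: very dark pixels within slot region
d=np.array([np.cos(np.radians(6)),np.sin(np.radians(6))]); n=np.array([-d[1],d[0]]); m=np.array([.457,.3284])
pts=[]
for s in np.arange(-.07,.0701,.002):
    row=[g[int(round(v)),int(round(u))] for w in np.arange(-.012,.0121,.001) for u,v in [proj(c,(*(m+s*d+w*n),.024))] if 0<=v<480]
    print(round(s,3),row if abs(s*1000%20)<1 else "",end="\n" if abs(s*1000%20)<1 else "\r")
```

```text
[0.61054941 0.30379839 0.20929996] 31.5667
vial [2] [(0.044, 120.0, np.float64(0.551), np.float64(0.339)), (0.046, 120.0, np.float64(0.551), np.float64(0.338)), (0.05, 120.0, np.float64(0.55), np.float64(0.339)), (0.048, 120.0, np.float64(0.55), np.float64(0.339))]
vial [0, 2] [(0.044, 99.5, np.float64(0.549), np.float64(0.338)), (0.046, 98.8, np.float64(0.549), np.float64(0.338)), (0.048, 96.9, np.float64(0.55), np.float64(0.337)), (0.05, 93.7, np.float64(0.55), np.float64(0.337))]
-0.07 -0.068 -0.066 -0.064 -0.062 -0.06 []
-0.058 -0.056 -0.054 -0.052 -0.05 -0.048 -0.046 -0.044 -0.042 -0.04 [np.uint8(68), np.uint8(76)]
-0.038 -0.036 -0.034 -0.032 -0.03 -0.028 -0.026 -0.024 -0.022 -0.02 [np.uint8(14), np.uint8(53), np.uint8(69), np.uint8(27), np.uint8(46), np.uint8(109), np.uint8(153), np.uint8(141), np.uint8(91), np.uint8(29), np.uint8(38), np.uint8(14), np.uint8(17), np.uint8(15), np.uint8(13), np.uint8(52), np.uint8(80), np.uint8(80), np.uint8(78), np.uint8(79), np.uint8(79), np.uint8(66), np.uint8(21), np.uint8(17), np.uint8(29)]
-0.018 -0.016 -0.014 -0.
[... 1009 characters left out ...]
uint8(30), np.uint8(27), np.uint8(26), np.uint8(23), np.uint8(19), np.uint8(17), np.uint8(18), np.uint8(8), np.uint8(35), np.uint8(72), np.uint8(78), np.uint8(81), np.uint8(82), np.uint8(69), np.uint8(37), np.uint8(57), np.uint8(64)]
0.042 0.044 0.046 0.048 0.05 0.052 0.054 0.056 0.058 0.06 [np.uint8(61), np.uint8(67), np.uint8(81), np.uint8(80), np.uint8(80), np.uint8(99), np.uint8(135), np.uint8(130), np.uint8(131), np.uint8(130), np.uint8(130), np.uint8(130), np.uint8(135), np.uint8(132), np.uint8(131), np.uint8(129), np.uint8(131), np.uint8(131), np.uint8(131), np.uint8(130), np.uint8(131), np.uint8(120), np.uint8(71), np.uint8(45), np.uint8(61)]
0.062 0.064 0.066 0.068 0.07
```

The vial cap is at (0.551, 0.338), as wanted. The lamp lies in the slot, parallel to it, about 3 mm off the centre line, which is inside the limit. I'll hand in.

```bash
python3 -c "
from rig import robot
print(robot.hand_in())"
```

```text
the job is handed in; nothing more can be done
None
```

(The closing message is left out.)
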